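Assemble, load and start a small top-lid air fryer

TASK

Put the corn on in the air fryer: push its lid button all the way down so that the lid springs ajar, swing the lid up until it meets its stop, nest the cooking pot in the fryer and the perforated basket in the pot, and put every piece of corn into the basket. Then shut the lid until it clicks, push the start lever on the front all the way down, and let go. Do not knock over or shove away the salt tub and the pepper mill behind.

Things in the scene. Friction and masses are not known exactly. Their poses are not given: they have to be found in the camera images.
- fryer: Grey round air fryer, fixed; 210 mm across, body rim 90 mm high (130 with the lid shut). Origin at the centre of its underside, z up, front towards its own -x: black control housing 150 mm wide, front face 150 mm from the centre, top 70 mm high; hinge at the back. Round well 184 mm across, floor 24 mm up, wall 13 mm. Yaw varies about 0.25 rad.
- lid (a joint): lid angle: 0 shut, grows as it opens upward, stop at 1.62 rad. Latched at the start (under 0.02). Pushing the button home lets a sprung pin lift it ajar to about 0.11. Stiff hinge (0.3 N m): it stays where it is left. Lifting takes 3 N at the tab, shutting it 10 to 20 N down on the tab in the last 20 mm, then it latches by itself. Unlatched it cannot stay below about 0.1.
- lid_hinge (a point): middle of the lid's hinge axis (it runs along the fryer's y), 105 mm behind the fryer's centre and 94 mm up; fixed to the lid
- lid_tab (a point): grip point on the lid's black front tab, a flat tongue 20 mm wide along the fryer's y (pinch it across y), 8 mm thick, 50 mm beyond the lid's rim. The point lies mid-thickness, 14 mm short of its tip, 246 mm from the hinge; 99 mm high when shut, 340 mm at the stop (tongue then points up). A latch tower 40 mm wide, 91 mm high begins 20 mm behind it, below.
- release (a joint): travel of the lid button, a white round sprung plunger 27 mm across on top of the control housing, left of the tab as the robot sees it: 0 up, 0.010 m at its lower stop. It takes 3 N to start and 7 N at the stop, frees the lid only in the last quarter of the stroke, and springs back up.
- release_top (a point): centre of the button's top face, 84 mm above the worktop when up, 48 mm to the fryer's +y from its middle line, 130 mm before its centre
- start (a joint): angle of the start lever, a sprung trip lever on the front of the housing, right of the tab as the robot sees it: 0 at rest (up), 0.45 rad at its lower stop. Push its pad down with the closed fingertips; it takes about 2 N at first and 7 N at the stop and springs back when let go.
- start_pad (a point): middle of the top face of the lever's grey pad (26 mm wide, 18 mm deep), 166 mm before the fryer's centre, 52 mm to its -y; 66 mm above the worktop at rest and about 51 mm at the stop; the pivot is 34 mm behind it, 58 mm up
- pot: dark round cooking pot, open at the top, origin at the centre of its underside, z up: 64 mm high, 152 mm across at the foot and 176 mm at the rim, wall 3 mm, bottom 4 mm thick, 0.26 kg. Two upright black ears stand on its rim at its own +y and -y. It goes in first, upright on the floor of the fryer's well (its origin then 24 mm above the fryer's), at any yaw.
- ear_left (a point): top middle of the pot's +y ear, 88 mm above the pot's underside, 85 mm from its axis; the ear is 28 mm wide along the rim, 8 mm thick in the radial direction (pinch it across that) and rises 24 mm over the rim
- ear_right (a point): the same for the -y ear. A wall cupboard hangs over the left of the worktop (beyond y = 0.365, from z = 0.455 up): take the ear farther from it.
- basket: perforated metal basket, origin at the centre of its underside, z up: 50 mm high, 128 mm across at the foot, 143 mm at the rim, inside at the floor 122 mm across, floor 3 mm thick, 0.18 kg. A black upright post of 14 mm diameter in its centre serves to lift it. It stands on the pot's bottom (its origin then 4 mm above the pot's), at any yaw.
- post_top (a point): top of the basket's lifting post with its small round knob (17 mm across, the top 8 mm), 77 mm above the basket's underside
- corn_0: piece of corn cob, a yellow, slightly angular cylinder 35 mm in diameter and 34 mm high standing on a cut end, 35 g, origin at the centre of the end it stands on, z up along the cob. Two to four pieces are there (None: absent). In the basket it may stand or lie.
- corn_1: piece of corn cob, a yellow, slightly angular cylinder 35 mm in diameter and 34 mm high standing on a cut end, 35 g, origin at the centre of the end it stands on, z up along the cob. Two to four pieces are there (None: absent). In the basket it may stand or lie.
- corn_2: piece of corn cob, a yellow, slightly angular cylinder 35 mm in diameter and 34 mm high standing on a cut end, 35 g, origin at the centre of the end it stands on, z up along the cob. Two to four pieces are there (None: absent). In the basket it may stand or lie.
- corn_3: piece of corn cob, a yellow, slightly angular cylinder 35 mm in diameter and 34 mm high standing on a cut end, 35 g, origin at the centre of the end it stands on, z up along the cob. Two to four pieces are there (None: absent). In the basket it may stand or lie.
- salt_tub: white salt tub, 69 mm across, 198 mm high, origin at the centre of its underside; bystander at the back
- pepper_mill: wooden pepper mill, 58 mm across, 170 mm high, origin at the centre of its underside; bystander at the back

How it is judged:
On the way, in this order (a step that is already met when the one before it is completed fails the run):
1. the lid button is pushed fully down (at least 8.5 of its 10 mm) (value of joint release above 0.0085 m), for 0.05 s.
2. the lid is open against its stop (value of joint lid above 1.55 rad), for 0.3 s.
3. with the lid open, the pot stands in the fryer, the basket in the pot and every piece of corn in the basket, all let go (value of joint lid above 1.2 rad and horizontal distance between pot and fryer below 0.012 m and z of pot in the frame of fryer between 0.018 and 0.03 m and angle between each of pot, basket's own z axis and vertical below 0.1 rad and horizontal distance between basket and pot below 0.015 m and z of basket in the frame of pot between -0.003 and 0.01 m and horizontal distance between each of corn_0, corn_1, corn_2, corn_3 and basket below 0.07 m and z of corn_0 in the frame of basket between -0.005 and 0.035 m and z of corn_1 in the frame of basket between -0.005 and 0.035 m and z of corn_2 in the frame of basket between -0.005 and 0.035 m and z of corn_3 in the frame of basket between -0.005 and 0.035 m and not (contact force between the fingers and pot above 0.3 N) and not (contact force between the fingers and basket above 0.3 N) and not (contact force between the fingers and corn_0 above 0.3 N) and not (contact force between the fingers and corn_1 above 0.3 N) and not (contact force between the fingers and corn_2 above 0.3 N) and not (contact force between the fingers and corn_3 above 0.3 N)), for 0.2 s.
4. the lid is shut and latched (value of joint lid below 0.03 rad and value of joint release below 0.003 m), for 0.3 s.
5. the start lever is pushed fully down (at least 0.40 of 0.45 rad) with the lid shut (value of joint start above 0.4 rad and value of joint lid below 0.03 rad), for 0.1 s.
At the end, for the whole second after the job is handed in: Pot level on the well floor (12 mm of the middle, origin 18 to 30 mm over the fryer's), basket level on the pot's bottom (15 mm, 10 mm), each piece of corn in the basket (70 mm of its axis, at most 35 mm up), lid latched shut (under 0.03 rad), button and lever sprung back (all of step 4 and horizontal distance between pot and fryer below 0.012 m and z of pot in the frame of fryer between 0.018 and 0.03 m and angle between each of pot, basket's own z axis and vertical below 0.1 rad and horizontal distance between basket and pot below 0.015 m and z of basket in the frame of pot between -0.003 and 0.01 m and horizontal distance between each of corn_0, corn_1, corn_2, corn_3 and basket below 0.07 m and z of corn_0 in the frame of basket between -0.005 and 0.035 m and z of corn_1 in the frame of basket between -0.005 and 0.035 m and z of corn_2 in the frame of basket between -0.005 and 0.035 m and z of corn_3 in the frame of basket between -0.005 and 0.035 m and value of joint start below 0.05 rad); the robot touches nothing.
It fails at once if the salt tub or the pepper mill is knocked over or pushed more than 8 cm away (angle between any of salt_tub, pepper_mill's own z axis and vertical above 0.5 rad or distance of any of salt_tub, pepper_mill from where it was at the start of the episode above 0.08 m).
Of corn_0, corn_1, corn_2, corn_3 only 2 to 4 are there at a start; the rules pass over those that are not, and their reading is None.
At some moment in a run one of pot, basket, corn_0, corn_1, corn_2, corn_3 may be knocked a few centimetres aside while the robot is not near it.
It also fails if it takes over 210 s, if anything falls off the work surface, if the arm or the gripper's body presses on something with over 40 N, if the wrist force passes 120 N, or if a joint passes its speed limit or range.

ROBOT

A 6-joint arm with a two-finger parallel gripper is mounted at the origin on a cart in front of the work surface, level with it; the furniture and walls round the work are solid. World frame = base frame: x ahead of the robot, y to its left, z up, the work surface at z = 0. Lengths are in m, angles in rad, forces in N, time in s.
With the tool pointing down it reaches from about 0.375 to 0.9 m from the base axis. Payload 3.1 kg.
Tool frame: the origin (TCP) lies between the finger pads; the fingertips stand 22 mm ahead of it and the grasp point (between the pads) lies 3 mm ahead of it; z points along the fingers, y is the line along which they close (so a half turn about z gives the same grasp; the last joint's range is limited). The gripper opens to 85 mm and grips with 20 to 120 N. Pads are 22 mm wide; open, the fingers measure 114 mm over their backs; the gripper's body (76 mm by 85 mm) begins 54 mm behind the grasp point. The pads swing forward as they close: fully open they stand 13 mm farther back than shut.
Start: joints at [-1.395, 0.527, 1.433, -0, 1.181, -0.178], TCP at [0.217, -0.586, 0.253] pointing down, gripper open.
Joint ranges: [-3.08, 3.08], [-0.75, 2.2], [0.22, 2.44], [-1.43, 4.57], [0, 2.65], [-2.85, 2.85]. Speed limits (rad/s): [2.79, 2.79, 3.14, 3.14, 3.14, 3.14].

INTERFACE

Orientations are given as a rotation vector (axis times angle).
In Python, from workcell import telemetry, optics, workorder gives the robot as it stands. The module is installed in compiled form; this text tells all that it offers.
- The arm moves only by the tool arm_command, never from a script. Its argument "deltas" is a list that holds one entry, the list of rows, each a list of 5 numbers: the gripper command: -1 is fully open, 1 is shut, values between are in proportion, then the shift along the world's x, y, z in cm, then the turn about the world's z in degrees. A call has 1 to 5 rows; each row shifts and turns the commanded pose from where the row before left it; what a row does not reach is not made up. A row lasts 1/10 s, in which the tool goes at most 50 mm and 8.59 degrees, less where a joint would pass 70% of its speed; a pose out of reach is approached as far as the arm can. A call with a gripper value outside its range is refused whole. The fingers move at their own pace and stop on an object; "squeeze" is the grip in N (left out, the last holds). Time passes only in rows, so rows that do not move let the fingers close. It gives the time, the measured TCP pose, the force, the opening and the grip force at its end, in the units of the state.
- telemetry.state(): the state, without advancing time (a new reading comes with each control period).
- optics.get_image(name): name is "scene" or "side" or "wrist"; returns (picture, depth): 400x640x3 uint8, red, green, blue; 400x640 float32, m along the optical axis (not along the pixel's ray), 0 where there is no reading.
- optics.get_calibration(name): a dict with "fx", "fy", "cx", "cy" (pixels), "R" (3x3) and "t" (3): a world point X has camera coordinates R X + t. Camera axes: x right, y down, z forward; pixel columns grow to the right and rows downward; lengths in m; the calibration is good to about 2 mm. A picture is of the moment at which its call begins: read the wrist's pose just before it. get_calibration takes no time and is no camera call; for the wrist camera it gives the pose at the moment of the call.
- workorder.job_done(): hands the job in; it is judged then, once.
Trained networks look in the newest picture that a camera, given by its name, has taken for a name from the list of things; names that differ only in an ending like _2 or _b are one class to them, and where a whole thing is asked for, a point or a joint stands for the part that bears it (a point fixed in the world has none). Each returns a list of dicts, best first, with "score" (0 to 1); they miss things now and then, are a little off and sometimes report something else, mostly with a low value. They report only what shows in the picture. A call takes as long as a camera call.
- optics.search_frame(camera, thing): "xyz" ([x, y, z] in m, in world coordinates, good to about 4 mm: the middle of the surface that is visible of it).
The state is a dict: "t": time; "joint_pos": joint angles; "qd": joint speeds; "tau": joint torques, N m; "position": TCP position; "eef_rot": TCP orientation; "contact_force": force on the tool from outside, world axes, zero at the start; "moment": the same for the moment, N m; "width": finger opening in m; "grasp_force": force on a finger pad.
Only numpy, scipy, OpenCV 4.12 (cv2) and the standard library are available. Lean on these libraries where they do the work, as an engineer would, in place of code of your own. Each camera call takes 0.05 s, during which the arm holds its last target. There are 200 camera calls.

## Working session

There is one attempt and no reset: what is moved stays moved. The work goes in short steps, Python scripts to look and compute and a tool call to move; the robot and the scene stay as the last step left them, time stands still between calls to the robot, and variables do not carry over. Pictures are saved under pics/ and viewed, at most 17 in all, crops included, and the job is handed in when it is done.

Besides the shell and the picture viewer there is one more tool, called after "Call:" as a command line: name --argument value ..., lists and objects as JSON in quotes. arm_command: Moves the arm, as the interface text tells. Its arguments: {"type":"object","properties":{"deltas":{"type":"array","items":{"type":"array","items":{"type":"array","items":{"type":"number"}}}},"squeeze":{"type":"number"}},"required":["deltas"]}

```bash
mkdir -p pics; cat > h.py <<'E'
import numpy as np, cv2
from workcell import telemetry, optics, workorder
def snap(c,fn=None):
    im,d=optics.get_image(c)
    if fn: cv2.imwrite('pics/'+fn,im[:,:,::-1])
    return im,d,optics.get_calibration(c)
def cloud(d,K):
    v,u=np.mgrid[:d.shape[0],:d.shape[1]]
    P=np.stack([(u-K['cx'])/K['fx']*d,(v-K['cy'])/K['fy']*d,d],-1)
    X=(P-np.array(K['t']))@np.array(K['R'])
    X[d<=0]=np.nan
    return X
def find(c,names,n=3):
    for a in names:
        for r in optics.search_frame(c,a)[:n]:
            print(c,a,np.round(r['xyz'],4),round(r['score'],2))
def st():
    s=telemetry.state(); print('t',round(s['t'],2),'p',np.round(s['position'],4),'rot',np.round(s['eef_rot'],3),'F',np.round(s['contact_force'],1),'w',round(s['width'],4),'g',np.round(s['grasp_force'],1),'q',np.round(s['joint_pos'],2))
E
python3 - <<'E'
from h import *
st()
for c in ['scene','side']:
    snap(c,c+'0.png')
    find(c,['fryer','lid_tab','release_top','start_pad','pot','ear_left','basket','post_top','salt_tub','pepper_mill'],2)
    find(c,['corn_0'],6)
E
```

```text
t 0.0 p [ 0.2171 -0.5854  0.2523] rot [-3.09  -0.554 -0.   ] F [ 0.1  0.2 -0.2] w 0.0855 g 0.0 q [-1.39  0.53  1.43  0.    1.18 -0.18]
scene fryer [ 0.5781 -0.1327  0.1182] 0.55
scene fryer [ 0.7741 -0.0081  0.1186] 0.51
scene lid_tab [ 0.5881 -0.1157  0.131 ] 0.88
scene lid_tab [0.5385 0.2886 0.0385] 0.38
scene release_top [ 0.4627 -0.0096  0.0874] 0.56
scene pot [0.5384 0.2907 0.0387] 0.9
scene ear_left [0.5402 0.2909 0.0336] 0.67
scene basket [0.6727 0.154  0.0252] 0.85
scene post_top [0.6762 0.1527 0.0246] 0.65
scene post_top [0.4326 0.119  0.0242] 0.41
scene salt_tub [ 0.7745 -0.011   0.1183] 0.57
scene pepper_mill [0.7511 0.2491 0.0933] 0.63
scene corn_0 [0.4348 0.1198 0.0237] 0.65
scene corn_0 [0.4141 0.189  0.0262] 0.42
scene corn_0 [ 0.4624 -0.0093  0.0824] 0.27
side fryer [ 0.5439 -0.1192  0.1191] 0.93
side lid_tab [ 0.5678 -0.1065  0.1247] 0.64
side release_top [ 0.4644 -0.0062  0.0879] 0.74
side start_pad [ 0.4075 -0.1034  0.0682] 0.57
side start_pad [ 0.5662 -0.1085  0.1304] 0.29
side pot [0.5351 0.2845 0.0318] 0.73
side pot [0.4325 0.1176 0.0314] 0.23
side ear_left [0.5365 0.2898 0.0285] 0.7
side post_top [0.6732 0.1517 0.0264] 0.63
side post_top [ 0.404  -0.0977  0.0672] 0.51
side salt_tub [ 0.7585 -0.0115  0.1154] 0.75
side pepper_mill [ 0.4046 -0.0983  0.0678] 0.49
side corn_0 [0.4094 0.1923 0.0272] 0.67
side corn_0 [0.4322 0.116  0.03  ] 0.66
side corn_0 [ 0.5665 -0.1097  0.1294] 0.25
side corn_0 [0.5379 0.2892 0.0314] 0.2
```

View pics/scene0.png

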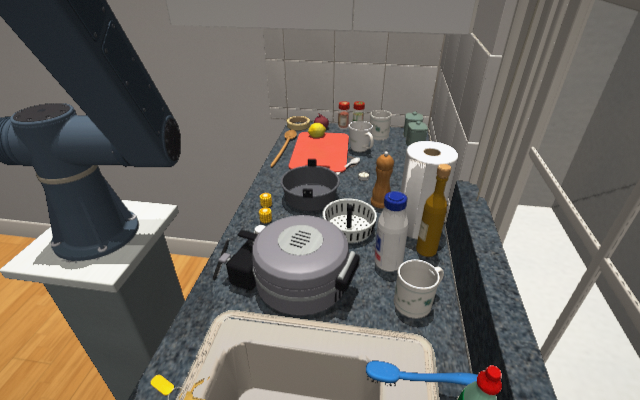

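View pics/side0.png

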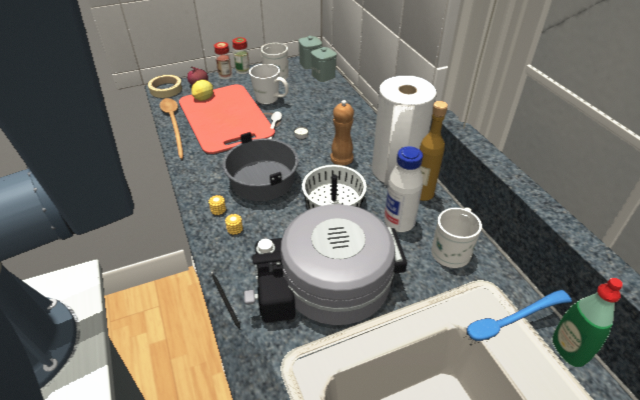

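The overview shows the fryer at right of the robot (tab facing the robot, button at side px (265,246), lever (250,297)). The pot is at (262,170), the basket at (335,190), and two corn pieces at (217,205) and (234,224). I'll fit geometry from depth next.

```bash
cat >> h.py <<'E'
from scipy.optimize import least_squares
def circ(P,r=None):
    P=P[:,:2]; c0=P.mean(0)
    if r: f=lambda p: np.hypot(*(P-p[:2]).T)-r
    else: f=lambda p: np.hypot(*(P-p[:2]).T)-p[2]
    s=least_squares(f,[*c0]+([] if r else [.08]),loss='soft_l1',f_scale=.002)
    return np.round(s.x,4),len(P),round(float(np.median(abs(s.fun))),4)
def sel(X,c,r,z0,z1):
    return (np.hypot(X[...,0]-c[0],X[...,1]-c[1])<r)&(X[...,2]>z0)&(X[...,2]<z1)
E
python3 - <<'E'
from h import *
for c in ['scene','side']:
    im,d,K=snap(c); X=cloud(d,K); hsv=cv2.cvtColor(im,cv2.COLOR_RGB2HSV)
    V=hsv[...,2]; S=hsv[...,1]
    m=sel(X,(.58,-.1),.14,.093,.112)&(V>60); print(c,'lidside',circ(X[m]))
    m=sel(X,(.58,-.1),.14,.05,.085)&(V>60)&(X[...,0]>.5); print('body',circ(X[m]))
    # pot rim
    m=sel(X,(.54,.29),.12,.058,.068); print('pot rim',circ(X[m]), X[m][:,2].max())
    m=sel(X,(.54,.29),.12,.072,.1)
    if m.any():
        P=X[m]; _,lab,cen=cv2.kmeans(P[:,:2].astype(np.float32),2,None,(3,50,1e-5),5,0); print('ears',cen,np.bincount(lab.ravel()),P[:,2].max())
    m=sel(X,(.673,.153),.1,.044,.054); print('bask rim',circ(X[m]))
    m=sel(X,(.673,.153),.05,.058,.09)&(V<90); print('post',np.nanmean(X[m],0),m.sum(), X[m][:,2].max() if m.any() else 0)
    y=((hsv[...,0]>15)&(hsv[...,0]<35)&(S>130)&(V>100)).astype(np.uint8)
    n,l,s,_=cv2.connectedComponentsWithStats(y)
    for i in range(1,n):
        if s[i,4]>15:
            P=X[l==i]; T=P[P[:,2]>.030]; print('yel',s[i],np.round(np.nanmedian(P,0),3), np.round(T.mean(0),4) if len(T) else '')
    m=sel(X,(.4637,-.008),.03,.078,.09)&(V>120)&(S<60); print('btn',np.round(X[m].mean(0),4),m.sum())
    m=sel(X,(.406,-.1),.04,.06,.072); print('pad',np.round(X[m].mean(0),4),m.sum())
E
```

```text
scene lidside (array([ 0.579 , -0.0789,  0.1089]), 760, 0.0012)
body (array([ 0.5788, -0.0849,  0.1051]), 863, 0.0007)
pot rim (array([0.5371, 0.2553, 0.0839]), 382, 0.0018) 0.06790541196619285
ears [[0.52868533 0.3394094 ]
 [0.54569024 0.1725541 ]] [53 24] 0.09059442351959968
bask rim (array([0.6666, 0.1264, 0.0685]), 367, 0.0017)
post [0.66694831 0.12311994 0.07025954] 45 0.08070219781399997
yel [308 123  18  14 182] [0.489 0.66  0.044] [0.4892 0.6645 0.0463]
yel [271 130  25  36 116] [0.381 0.602 0.013] 
yel [438 165  13   8  53] [0.871 0.063 0.248] [0.8699 0.0629 0.2468]
yel [259 193  13  30 300] [0.426 0.137 0.027] [0.4255 0.1549 0.0352]
yel [426 194  21  14 166] [0.865 0.055 0.159] [0.8659 0.056  0.16  ]
yel [  0 235  34  33 580] [-1.42   0.738 -0.894] 
yel [170 254  39  46 788] [-0.256  0.721 -0.896] 
yel [   0  273  116  127 9286] [-0.722  0.115 -0.896] 
yel [151 374  23  22 303] [ 0.381 -0.364  0.005] 
yel [184 380  19  20 102] [ 0.439 -0.374  0.005] 
btn [ 0.4617 -0.0091  0.0856] 57
pad [ 0.4211 -0.1037  0.0684] 213
side lidside (array([ 0.5809, -0.0798,  0.1079]), 954, 0.0
[... 336 characters left out ...]
2
yel [192  79  21  22 296] [0.481 0.66  0.039] [0.482  0.665  0.0432]
yel [421 132  23  24 376] [0.858 0.057 0.157] [0.8588 0.0586 0.157 ]
yel [209 195  17  20 230] [0.412 0.189 0.026] [0.4123 0.1965 0.0333]
yel [226 214  17  21 237] [0.431 0.118 0.027] [0.4316 0.1254 0.0332]
yel [ 150  278   38  122 2403] [ 0.157  0.49  -0.9  ] 
yel [176 278   5  23  45] [ 0.241  0.741 -0.902] 
yel [189 283  17  36 242] [ 0.3    0.665 -0.9  ] 
yel [107 293  26  43 375] [-0.007  0.703 -0.9  ] 
yel [137 312  10  21 120] [ 0.078  0.635 -0.9  ] 
yel [196 320  25  80 640] [ 0.288  0.358 -0.9  ] 
yel [191 367  11  33 117] [ 0.223  0.301 -0.9  ] 
btn [ 0.4625 -0.0098  0.0832] 145
pad [ 0.4233 -0.102   0.0674] 516
```

Call:
arm_command --deltas '[[[1, 1.9, 4.5, -0.2, -2.5], [1, 1.9, 4.5, -0.2, -2.5], [1, 1.9, 4.5, -0.2, -2.5], [1, 1.9, 4.5, -0.2, -2.5], [1, 1.9, 4.5, -0.2, -2.5]]]' --squeeze 30

```text
t: 1.8
position: [0.3126, -0.3594, 0.2434]
eef_rot: [3.134, 0.21, 0.001]
contact_force: [1.3, -0.0, -0.8]
width: 0.0124
grasp_force: 0.0
```

Call:
arm_command --deltas '[[[1, 1.9, 4.5, -0.2, -2.5], [1, 1.9, 4.5, -0.2, -2.5], [1, 1.9, 4.5, -0.2, -2.5], [1, 1.9, 4.5, -0.2, -2.5], [1, 1.9, 4.5, -0.2, -2.5]]]'

```text
t: 2.3
position: [0.4078, -0.1344, 0.2336]
eef_rot: [3.138, -0.132, 0.002]
contact_force: [-0.0, 0.1, -0.0]
width: -0.0002
grasp_force: 0.0
```

Call:
arm_command --deltas '[[[1, 1.9, 4.5, -2.8, -2.5], [1, 1.9, 4.1, -3.0, -2.5], [1, 1.6, 4.0, -3.0, -2.5], [1, 0, 0, 0, 0], [1, 0, 0, 0, 0]]]'

```text
t: 2.8
position: [0.4567, -0.0192, 0.1517]
eef_rot: [3.124, -0.328, -0.002]
contact_force: [0.1, -0.3, 0.6]
width: 0.0003
grasp_force: 0.0
```

```bash
python3 - <<'E'
from h import *
st()
E
```

```text
t 2.8 p [ 0.4567 -0.0192  0.1517] rot [ 3.124e+00 -3.280e-01 -2.000e-03] F [ 0.1 -0.3  0.6] w 0.0003 g 0.0 q [-0.29  0.48  1.94 -0.    0.72  1.49]
```

Call:
arm_command --deltas '[[[1, 0.4, 0.9, -1.5, 0], [1, 0, 0, -2.0, 0], [1, 0, 0, -1.1, 0], [1, 0, 0, 0, 0]]]'

```text
t: 3.2
position: [0.4608, -0.0124, 0.106]
eef_rot: [3.123, -0.336, -0.0]
contact_force: [-0.6, -0.6, 0.0]
width: 0.0001
grasp_force: 0.0
```

Call:
arm_command --deltas '[[[1, 0, 0, -0.6, 0], [1, 0, 0, -0.5, 0], [1, 0, 0, -0.3, 0], [1, 0, 0, 0, 0], [1, 0, 0, 0, 0]]]'

```text
t: 3.7
position: [0.461, -0.0122, 0.0958]
eef_rot: [3.122, -0.332, 0.005]
contact_force: [-6.3, -1.7, 29.8]
width: 0.0003
grasp_force: 13.6
```

Call:
arm_command --deltas '[[[1, 0, 0, 1.5, 0], [1, 0, 0, 3, 0], [-1, -2, 0, 4, 0], [-1, -2, 0, 4, 0], [-1, 0, 0, 0, 0]]]'

```text
t: 4.2
position: [0.4207, -0.0116, 0.2217]
eef_rot: [3.122, -0.334, 0.013]
contact_force: [1.1, -0.8, 0.4]
width: 0.0429
grasp_force: 0.0
```

```bash
python3 - <<'E'
from h import *
st()
c='side'
im,d,K=snap(c,'s1.png'); find(c,['lid_tab','release_top'],2); X=cloud(d,K)
cv2.imwrite('pics/s1c.png',cv2.resize(im[180:340,220:420,::-1],None,fx=3,fy=3))
find('wrist',[]) 
im,d,K=snap('wrist','w1.png'); find('wrist',['lid_tab','release_top','start_pad'],2)
E
```

```text
t 4.2 p [ 0.4207 -0.0116  0.2217] rot [ 3.122 -0.334  0.013] F [ 1.1 -0.8  0.4] w 0.0429 g 0.0 q [-0.29  0.3   1.96 -0.    0.87  1.49]
side lid_tab [ 0.5665 -0.1082  0.1347] 0.86
side release_top [0.4681 0.004  0.087 ] 0.51
side release_top [ 0.4063 -0.1     0.0655] 0.47
wrist lid_tab [ 0.505  -0.0565  0.1456] 0.89
wrist release_top [ 0.4682 -0.004   0.0827] 0.95
wrist release_top [0.5237 0.2133 0.0196] 0.5
wrist start_pad [ 0.4063 -0.0968  0.0654] 0.7
wrist start_pad [ 0.5052 -0.0582  0.1467] 0.42
```

View pics/s1c.png

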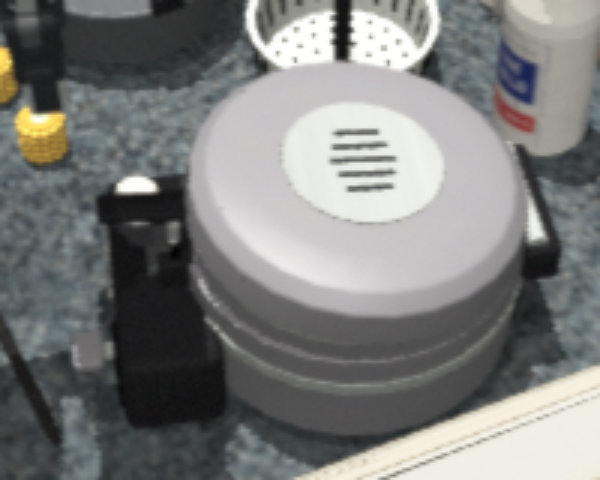

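View pics/w1.png

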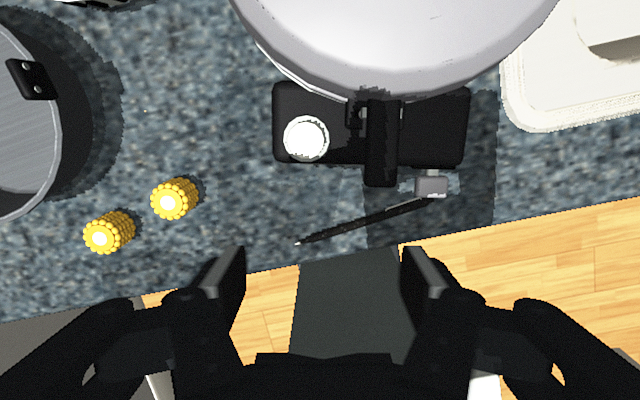

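The lid is ajar. The wrist view shows the tab over the latch tower with its tip at (380,186), the button at (306,138) and the lever pad at (431,184).

```bash
python3 - <<'E'
from h import *
im,d,K=snap('wrist'); X=cloud(d,K)
for r in (130,145,160,170,178,184,186): 
  print(r,np.round(X[r,[366,372,380,388,394]],3).tolist())
hsv=cv2.cvtColor(im,cv2.COLOR_RGB2HSV)
m=sel(X,(.46,-.006),.03,.075,.095)&(hsv[...,2]>140)&(hsv[...,1]<60);print('btn',X[m].mean(0),circ(X[m]))
m=sel(X,(.43,-.05),.05,.11,.15)&(hsv[...,2]<80);P=X[m];print('tab',P.min(0),P.max(0),P.mean(0))
E
```

```text
130 [[0.465, -0.046, 0.123], [0.464, -0.049, 0.128], [0.463, -0.054, 0.127], [0.462, -0.058, 0.128], [0.462, -0.062, 0.127]]
145 [[0.456, -0.044, 0.126], [0.456, -0.048, 0.129], [0.455, -0.052, 0.129], [0.454, -0.057, 0.129], [0.453, -0.06, 0.128]]
160 [[0.448, -0.043, 0.129], [0.447, -0.046, 0.129], [0.446, -0.051, 0.128], [0.445, -0.055, 0.129], [0.445, -0.059, 0.129]]
170 [[0.442, -0.042, 0.129], [0.442, -0.045, 0.13], [0.441, -0.05, 0.13], [0.44, -0.054, 0.13], [0.439, -0.058, 0.129]]
178 [[0.438, -0.041, 0.131], [0.437, -0.044, 0.131], [0.436, -0.049, 0.131], [0.435, -0.053, 0.13], [0.434, -0.057, 0.131]]
184 [[0.433, -0.04, 0.128], [0.433, -0.043, 0.13], [0.432, -0.048, 0.13], [0.431, -0.053, 0.13], [0.43, -0.056, 0.129]]
186 [[0.4, -0.049, 0.0], [0.399, -0.055, 0.001], [0.397, -0.063, -0.001], [0.395, -0.07, 0.0], [0.394, -0.076, 0.001]]
btn [ 0.46449969 -0.00718327  0.08423157] (array([ 0.4644, -0.0072,  0.0091]), 1084, 0.0023)
tab [ 0.42941293 -0.06951849  0.11222486] [ 0.47985964 -0.03936683  0.13215681] [ 0.45569051 -0.05383808  0.12787506]
```

Call:
arm_command --deltas '[[[-1, 1.1, -2.0, -1.0, 0], [-1, 1.2, -2.1, -1.0, 0], [-1, 0, 0, -3.6, 0], [-1, 0, 0, -3.7, 0], [-1, 0, 0, 0, 0]]]' --squeeze 25

```text
t: 5.1
position: [0.4408, -0.0513, 0.1199]
eef_rot: [-3.121, 0.334, 0.018]
contact_force: [-0.4, -0.4, 0.2]
width: 0.0855
grasp_force: 0.0
```

Call:
arm_command --deltas '[[[1, 0, 0, 0, 0], [1, 0, 0, 0, 0], [1, 0, 0, 0, 0], [1, 0, 0, 0, 0], [1, 0, 0, 0, 0]]]'

```text
t: 5.6
position: [0.4444, -0.0525, 0.1254]
eef_rot: [3.123, -0.333, 0.004]
contact_force: [-1.0, -1.2, 2.4]
width: 0.0197
grasp_force: 25.5
```

```bash
python3 - <<'E'
from h import *
st()
p=telemetry.state()['position']
h=np.array([.6817,-.1043,.094]);u=np.array([-.978,.208,0])
g=p-[0,0,.003]; th0=np.arcsin((g[2]-.094)/.246); print(th0, np.hypot(np.linalg.norm((g-h)[:2]),g[2]-.094))
q=g
for th in np.linspace(th0,1.66,15)[1:]:
    n=h+.246*(np.cos(th)*u+np.array([0,0,np.sin(th)])); print(round(th,2),np.round((n-q)*100,1).tolist()); q=n
E
```

```text
t 5.6 p [ 0.4444 -0.0525  0.1254] rot [ 3.123 -0.333  0.004] F [-1.  -1.2  2.4] w 0.0197 g 25.5 q [-0.37  0.52  1.99 -0.    0.63  1.42]
0.11552338504942286 0.24456573819743438
0.23 [0.3, -0.2, 2.7]
0.34 [0.7, -0.2, 2.6]
0.45 [1.0, -0.2, 2.5]
0.56 [1.3, -0.3, 2.4]
0.67 [1.5, -0.3, 2.2]
0.78 [1.8, -0.4, 2.0]
0.89 [2.0, -0.4, 1.8]
1.0 [2.1, -0.5, 1.6]
1.11 [2.3, -0.5, 1.3]
1.22 [2.4, -0.5, 1.1]
1.33 [2.5, -0.5, 0.8]
1.44 [2.6, -0.6, 0.5]
1.55 [2.6, -0.6, 0.2]
1.66 [2.7, -0.6, -0.1]
```

Call:
arm_command --deltas '[[[1, 0.3, -0.1, 2.7, 0], [1, 0.7, -0.2, 2.6, 0], [1, 1.0, -0.2, 2.5, 0], [1, 1.3, -0.3, 2.4, 0], [1, 1.5, -0.3, 2.2, 0]]]'

```text
t: 6.1
position: [0.4921, -0.0639, 0.2494]
eef_rot: [3.122, -0.334, 0.002]
contact_force: [3.9, -4.2, -8.7]
width: 0.0194
grasp_force: 25.1
```

Call:
arm_command --deltas '[[[1, 1.8, -0.4, 2.0, 0], [1, 2.0, -0.4, 1.8, 0], [1, 2.1, -0.5, 1.6, 0], [1, 2.3, -0.5, 1.3, 0], [1, 2.4, -0.5, 1.1, 0]]]'

```text
t: 6.6
position: [0.5957, -0.0888, 0.3269]
eef_rot: [3.117, -0.333, -0.009]
contact_force: [-3.4, -8.8, -5.1]
width: 0.0197
grasp_force: 24.5
```

```bash
python3 - <<'E'
from h import *
st()
p=telemetry.state()['position']
h=np.array([.6817,-.1043,.094]); g=p-[0,0,.003]-h
print(np.arctan2(g[2],-g[:2]@[.978,-.208]),np.linalg.norm(g))
E
```

```text
t 6.6 p [ 0.5957 -0.0888  0.3269] rot [ 3.117 -0.333 -0.009] F [-3.4 -8.8 -5.1] w 0.0197 g 24.5 q [-0.33  0.43  1.4  -0.01  1.32  1.46]
1.2077701907322693 0.24596830886655074
```

Call:
arm_command --deltas '[[[1, 2.5, -0.5, 0.8, 0], [1, 2.6, -0.5, 0.5, 0], [1, 2.6, -0.5, 0.2, 0], [1, 2.0, -0.4, 0, 0], [1, 0.6, -0.1, 0, 0]]]'

```text
t: 7.1
position: [0.7004, -0.1139, 0.3421]
eef_rot: [3.11, -0.338, -0.002]
contact_force: [-5.6, -16.0, 3.1]
width: 0.0193
grasp_force: 28.8
```

Call:
arm_command --deltas '[[[1, 0, 0, 0, 0], [1, 0, 0, 0, 0], [1, 0, 0, 0, 0]]]'

```text
t: 7.4
position: [0.6995, -0.1138, 0.3421]
eef_rot: [3.11, -0.339, -0.0]
contact_force: [-2.4, -15.9, 0.6]
width: 0.0192
grasp_force: 28.4
```

Call:
arm_command --deltas '[[[-1, 0, 0, 0, 0], [-1, 0, 0, 0, 0], [-1, 0, 0, 0, 0], [-1, 0, 0, 3, 0], [-1, 0, 0, 4, 0]]]'

```text
t: 7.9
position: [0.6996, -0.1048, 0.4088]
eef_rot: [-3.122, 0.331, 0.011]
contact_force: [0.5, -1.2, -0.5]
width: 0.0851
grasp_force: 0.0
```

Call:
arm_command --deltas '[[[-1, -2.2, 4.1, -0.5, 3], [-1, -2.2, 4.1, -1, 3], [-1, -2.2, 4.1, -2, 3], [-1, -2.2, 4.1, -4, 3], [-1, -2.2, 4.1, -4, 3]]]'

```text
t: 8.4
position: [0.5982, 0.0855, 0.3114]
eef_rot: [-3.14, -0.083, -0.004]
contact_force: [-0.0, 1.3, -0.0]
width: 0.0855
grasp_force: 0.0
```

Call:
arm_command --deltas '[[[-1, -2.2, 4.1, -4, 3], [-1, -2.2, 4.0, -3, 0.5], [-1, 0, 0, 0, 0], [-1, 0, 0, 0, 0]]]'

```text
t: 8.8
position: [0.5604, 0.1546, 0.2509]
eef_rot: [3.136, 0.178, -0.001]
contact_force: [0.6, 0.1, 1.4]
width: 0.0856
grasp_force: 0.0
```

```bash
cat > pot.py <<'E'
from h import *
def pot(c,c0):
    im,d,K=snap(c,'p_%s.png'%c); X=cloud(d,K)
    m=sel(X,c0,.12,.058,.068); r=circ(X[m]); print(c,'pot rim',r)
    m=sel(X,r[0],.1,.074,.1)&(np.hypot(X[...,0]-r[0][0],X[...,1]-r[0][1])>.07)
    P=X[m]
    for s in (1,-1):
        Q=P[s*(P[:,1]-r[0][1])>0]
        if len(Q)>5: print('ear',s,np.round(Q.mean(0),4),np.round(np.median(Q,0),4),len(Q),Q.min(0),Q.max(0))
E
python3 - <<'E'
from pot import *
st(); pot('wrist',(.536,.256)); pot('side',(.536,.256)); find('wrist',['ear_right','pot']); find('side',['lid_tab'])
E
```

```text
t 8.8 p [0.5604 0.1546 0.2509] rot [ 3.136e+00  1.780e-01 -1.000e-03] F [0.6 0.1 1.4] w 0.0856 g 0.0 q [ 0.08  0.47  1.55 -0.    1.12  1.53]
wrist pot rim (array([0.5395, 0.2565, 0.0835]), 4788, 0.0017)
ear 1 [0.531  0.3402 0.0845] [0.5312 0.3396 0.0864] 601 [0.51648702 0.33637185 0.07402968] [0.54382341 0.34710753 0.09125886]
ear -1 [0.5493 0.1722 0.0876] [0.5495 0.1722 0.0884] 346 [0.53345746 0.16688712 0.07461473] [0.56158671 0.17720477 0.09104873]
side pot rim (array([0.5348, 0.2557, 0.0844]), 627, 0.0018)
ear 1 [0.525  0.3404 0.0825] [0.5249 0.34   0.0835] 70 [0.51233775 0.33322985 0.07421778] [0.53953359 0.34606211 0.0894488 ]
ear -1 [0.5434 0.1702 0.0832] [0.5436 0.17   0.084 ] 80 [0.53040644 0.16556626 0.07412484] [0.55809178 0.17666839 0.09038736]
wrist ear_right [0.5308 0.2741 0.0053] 0.66
wrist pot [0.5353 0.2767 0.0065] 0.62
wrist pot [0.6658 0.1239 0.0032] 0.43
side lid_tab [ 0.7011 -0.1143  0.1885] 0.96
```

View pics/p_side.png

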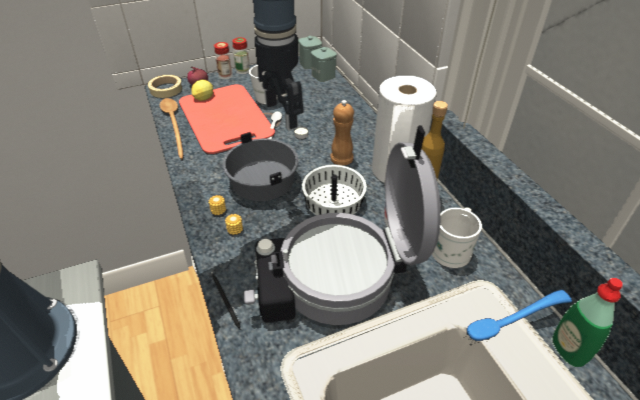

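Lid fully open against its stop, upright at (410,200) in the picture. Next, the pot's near ear.

Call:
arm_command --deltas '[[[-1, -0.6, 0.8, -3, 0], [-1, -0.7, 0.9, -3, 0], [-1, 0, 0, -4, 0], [-1, 0, 0, 0, 0]]]' --squeeze 80

```text
t: 9.45
position: [0.5452, 0.169, 0.1473]
eef_rot: [3.136, 0.172, -0.015]
contact_force: [-1.2, -0.7, -0.1]
width: 0.0853
grasp_force: 0.0
```

```bash
python3 - <<'E'
from pot import *
st()
for c in ('side','scene'):
    im,d,K=snap(c); X=cloud(d,K)
    m=sel(X,(.579,-.083),.112,.085,.095)&(X[...,0]>.49); print('fryer rim',circ(X[m]),circ(X[m],.0985))
    m=sel(X,(.579,-.083),.112,.04,.085)&(X[...,0]>.50)&(np.hypot(X[...,0]-.579,X[...,1]+.083)>.098); print('fryer body',circ(X[m],.105))
    m=sel(X,(.579,-.083),.096,.03,.08); print('well wall',circ(X[m],.092))
E
```

```text
t 9.45 p [0.5452 0.169  0.1473] rot [ 3.136  0.172 -0.015] F [-1.2 -0.7 -0.1] w 0.0853 g 0.0 q [ 0.1   0.6   1.66 -0.    0.89  1.57]
fryer rim (array([ 0.5774, -0.0867,  0.0978]), 1815, 0.0035) (array([ 0.5772, -0.0866]), 1815, 0.0036)
fryer body (array([ 0.5785, -0.0844]), 1143, 0.0007)
well wall (array([ 0.5964, -0.0453]), 5745, 0.0249)
fryer rim (array([ 0.5803, -0.0887,  0.0978]), 1048, 0.0031) (array([ 0.5806, -0.0885]), 1048, 0.0032)
fryer body (array([ 0.5789, -0.085 ]), 1145, 0.0007)
well wall (array([ 0.5378, -0.0387]), 3319, 0.0266)
```

Call:
arm_command --deltas '[[[-1, 0.2, 0.3, -3, 0], [-1, 0, 0, -2.5, 0], [-1, 0, 0, -1.0, 0], [-1, 0, 0, 0, 0]]]'

```text
t: 9.95
position: [0.5509, 0.1728, 0.0868]
eef_rot: [-3.137, -0.172, -0.001]
contact_force: [-0.4, -0.4, 0.1]
width: 0.0851
grasp_force: 0.0
```

Call:
arm_command --deltas '[[[1, 0, 0, 0, 0], [1, 0, 0, 0, 0], [1, 0, 0, 0, 0], [1, 0, 0, 0, 0], [1, 0, 0, 0, 0]]]'

```text
t: 10.45
position: [0.5503, 0.1732, 0.0867]
eef_rot: [-3.137, -0.174, -0.001]
contact_force: [-0.2, 0.2, -0.5]
width: 0.0123
grasp_force: 0.0
```

Call:
arm_command --deltas '[[[1, 0, 0, 0, 0], [1, 0, 0, 0, 0], [1, 0, 0, 0, 0]]]'

```text
t: 10.75
position: [0.5504, 0.173, 0.0868]
eef_rot: [3.137, 0.174, 0.001]
contact_force: [-1.2, -1.1, 4.3]
width: 0.0062
grasp_force: 79.8
```

Call:
arm_command --deltas '[[[1, 0, 0, 1, 0], [1, 0, 0, 2, 0], [1, 0, 0, 3, 0], [1, 0, 0, 4, 0], [1, 0, 0, 4, 0]]]'

```text
t: 11.25
position: [0.5491, 0.1731, 0.2268]
eef_rot: [3.137, 0.174, -0.004]
contact_force: [0.2, -0.3, -2.4]
width: 0.0061
grasp_force: 78.9
```

Call:
arm_command --deltas '[[[1, 0, 0, 2, 0], [1, 0, 0, 0, 0], [1, 0, 0, 0, 0]]]'

```text
t: 11.55
position: [0.5493, 0.1731, 0.2456]
eef_rot: [3.137, 0.174, -0.002]
contact_force: [0.2, 0.3, -3.3]
width: 0.0065
grasp_force: 78.8
```

```bash
python3 - <<'E'
from pot import *
st()
snap('side','g.png')
E
```

```text
t 11.55 p [0.5493 0.1731 0.2456] rot [ 3.137e+00  1.740e-01 -2.000e-03] F [ 0.2  0.3 -3.3] w 0.0065 g 78.8 q [ 0.11  0.47  1.57 -0.    1.11  1.57]
```

View pics/g.png

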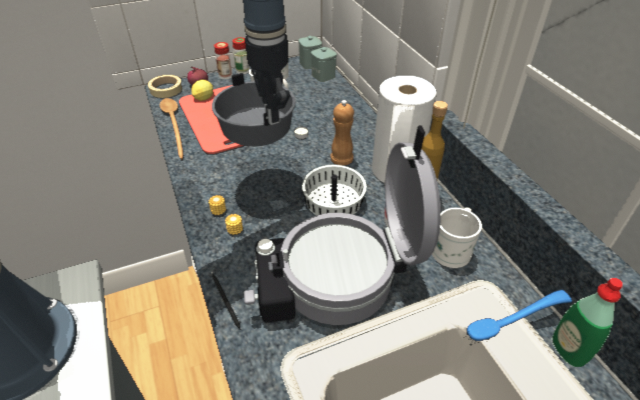

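The pot is lifted cleanly (side view (255,112)), hanging close to level. Next, carry it over the fryer.

Call:
arm_command --deltas '[[[1, 0.2, -2.5, 0, 0], [1, 0.4, -4, 0, 0], [1, 0.4, -4, 0, 0], [1, 0.4, -4, 0, 0], [1, 0.4, -4, 0, 0]]]'

```text
t: 12.1
position: [0.5668, -0.013, 0.2436]
eef_rot: [-3.135, -0.174, 0.008]
contact_force: [0.1, 0.2, -2.9]
width: 0.0065
grasp_force: 78.9
```

Call:
arm_command --deltas '[[[1, 0.4, -4, 0, 0], [1, 0.4, -4, 0, 0], [1, 0.4, -4, 0, 0], [1, 0.4, -2.5, 0, 0], [1, 0, -1.3, 0, 0]]]'

```text
t: 12.6
position: [0.5836, -0.1722, 0.2437]
eef_rot: [-3.136, -0.169, 0.005]
contact_force: [0.4, 0.4, -2.5]
width: 0.0064
grasp_force: 78.9
```

Call:
arm_command --deltas '[[[1, 0, 0, -1, 0], [1, 0, 0, -1, 0], [1, 0, 0, 0, 0], [1, 0, 0, 0, 0]]]'

```text
t: 13.0
position: [0.5836, -0.168, 0.2253]
eef_rot: [-3.135, -0.176, 0.003]
contact_force: [0.6, 0.6, -0.8]
width: 0.0064
grasp_force: 78.9
```

```bash
cat > rel.py <<'E'
from h import *
st(); p=np.array(telemetry.state()['position'])
for c in ('side','scene','wrist'):
    im,d,K=snap(c,'r_%s.png'%c); X=cloud(d,K)
    e=p[:2]+np.array([-.010,.085]); zr=p[2]-.0197-.003
    m=sel(X,e,.105,zr-.012,zr+.012)
    if m.sum()>30:
        P=X[m]; r=circ(P); k=abs(np.hypot(*(P[:,:2]-r[0][:2]).T)-.0865)<.004; P=P[k]
        A=np.c_[P[:,:2]-r[0][:2],np.ones(len(P))]; pl=np.linalg.lstsq(A,P[:,2],rcond=None)[0]
        print(c,'pot rim',r,circ(P,.0865),'plane',np.round(pl,4),'exp z',round(zr,4))
    m=sel(X,(.579,-.085),.112,.085,.094); 
    if m.sum()>30: print('fryer rim',circ(X[m]))
    m=sel(X,(.579,-.085),.112,.04,.085)&(X[...,0]>.50)&(np.hypot(X[...,0]-.579,X[...,1]+.085)>.098)
    if m.sum()>30: print('fryer body',circ(X[m],.105))
E
python3 rel.py
```

```text
t 13.0 p [ 0.5836 -0.168   0.2253] rot [-3.135e+00 -1.760e-01  3.000e-03] F [ 0.6  0.6 -0.8] w 0.0064 g 78.9 q [-0.46  0.54  1.51  0.    1.1   0.99]
side pot rim (array([ 0.5686, -0.086 ,  0.0846]), 1079, 0.0016) (array([ 0.5702, -0.0868]), 846, 0.0015) plane [ 0.0008 -0.0184  0.2017] exp z 0.2026
fryer rim (array([ 0.5764, -0.0856,  0.0988]), 1479, 0.0035)
fryer body (array([ 0.5786, -0.0844]), 1143, 0.0007)
scene pot rim (array([ 0.5702, -0.0867,  0.0833]), 1052, 0.002) (array([ 0.5701, -0.0867]), 580, 0.0019) plane [ 0.0029 -0.0205  0.203 ] exp z 0.2026
fryer rim (array([ 0.5793, -0.0874,  0.099 ]), 809, 0.0034)
fryer body (array([ 0.5789, -0.085 ]), 1140, 0.0007)
wrist pot rim (array([ 0.5704, -0.0867,  0.0831]), 11593, 0.0015) (array([ 0.569 , -0.0874]), 6577, 0.0018) plane [ 0.0235 -0.023   0.202 ] exp z 0.2026
fryer rim (array([ 0.5778, -0.0838,  0.0991]), 5921, 0.0031)
fryer body (array([ 0.6991, -0.2534]), 173, 0.0026)
```

View pics/r_side.png

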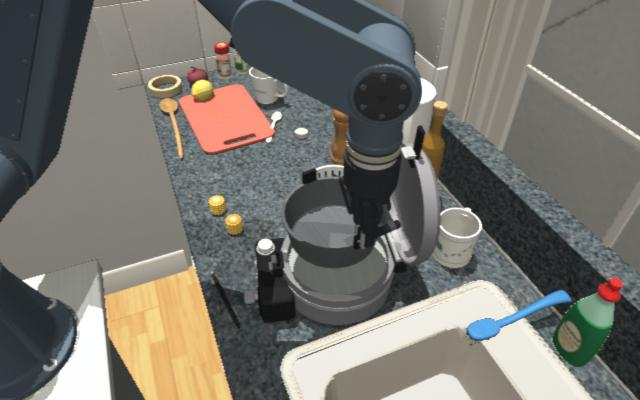

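The pot hangs over the well (side view (335,225)), with its rim centre about 8.5 mm short in x.

Call:
arm_command --deltas '[[[1, 0.8, 0.1, -1, 0], [1, 0, 0, -2, 0], [1, 0, 0, -2, 0], [1, 0, 0, 0, 0], [1, 0, 0, 0, 0]]]'

```text
t: 13.65
position: [0.5924, -0.1687, 0.1759]
eef_rot: [-3.136, -0.174, 0.001]
contact_force: [0.2, -0.1, -2.1]
width: 0.0063
grasp_force: 78.9
```

```bash
python3 rel.py
```

```text
t 13.65 p [ 0.5924 -0.1687  0.1759] rot [-3.136e+00 -1.740e-01  1.000e-03] F [ 0.2 -0.1 -2.1] w 0.0063 g 78.9 q [-0.46  0.61  1.53  0.    1.01  1.  ]
side pot rim (array([ 0.5774, -0.0865,  0.0845]), 989, 0.0016) (array([ 0.579 , -0.0874]), 782, 0.0015) plane [ 0.0058 -0.0161  0.1525] exp z 0.1532
fryer rim (array([ 0.5595, -0.1148,  0.0718]), 3079, 0.0148)
fryer body (array([ 0.5786, -0.0844]), 1133, 0.0006)
scene pot rim (array([ 0.579 , -0.0874,  0.0831]), 807, 0.0018) (array([ 0.5793, -0.0873]), 430, 0.0019) plane [-0.0027 -0.0246  0.1534] exp z 0.1532
fryer rim (array([ 0.5745, -0.1019,  0.087 ]), 869, 0.0043)
fryer body (array([ 0.5789, -0.0849]), 1143, 0.0007)
wrist pot rim (array([ 0.5792, -0.0869,  0.0831]), 11588, 0.0015) (array([ 0.5778, -0.0877]), 6539, 0.0018) plane [ 0.0257 -0.0227  0.1527] exp z 0.1532
fryer rim (array([ 0.6057, -0.1029,  0.0689]), 14766, 0.0096)
fryer body (array([ 0.7002, -0.2525]), 319, 0.0023)
```

Call:
arm_command --deltas '[[[1, 0, 0.2, -2, 0], [1, 0, 0, -2, 0], [1, 0, 0, -1, 0], [1, 0, 0, -0.7, 0], [1, 0, 0, 0, 0]]]'

```text
t: 14.3
position: [0.5921, -0.1669, 0.1189]
eef_rot: [-3.136, -0.173, 0.001]
contact_force: [0.7, 0.7, -2.6]
width: 0.0063
grasp_force: 78.9
```

Call:
arm_command --deltas '[[[1, 0, 0, 0, 0], [1, 0, 0, 0, 0]]]'

```text
t: 14.5
position: [0.5928, -0.1672, 0.1202]
eef_rot: [3.136, 0.173, 0.003]
contact_force: [-0.3, -0.4, -1.9]
width: 0.0065
grasp_force: 78.9
```

Call:
arm_command --deltas '[[[1, 0, 0, -0.5, 0], [1, 0, 0, 0, 0], [0.3, 0, 0, 0, 0], [-0.2, 0, 0, 0, 0], [-0.2, 0, 0, 0, 0]]]'

```text
t: 15.0
position: [0.592, -0.1667, 0.1143]
eef_rot: [-3.137, -0.174, 0.0]
contact_force: [0.4, 0.1, 0.2]
width: 0.0497
grasp_force: 0.0
```

Call:
arm_command --deltas '[[[-0.2, 0, 0, 0, 0], [-0.2, 0, 0, 2, 0], [-0.4, 0, 0, 4, 0], [-1, 0, 0, 4, 0], [-1, 0, 0, 4, 0]]]'

```text
t: 15.5
position: [0.5918, -0.1666, 0.2554]
eef_rot: [-3.136, -0.173, 0.001]
contact_force: [0.7, -0.1, -0.6]
width: 0.0848
grasp_force: 0.0
```

Call:
arm_command --deltas '[[[-1, 0.8, 4.2, 0, 0], [-1, 0.8, 4.2, 0, 0], [-1, 0.8, 4.2, 0, 0], [-1, 0.8, 4.2, 0, 0], [-1, 0.8, 4.2, 0, 0]]]'

```text
t: 16.0
position: [0.632, 0.0448, 0.2543]
eef_rot: [-3.137, -0.173, 0.0]
contact_force: [1.2, -0.2, -0.4]
width: 0.0856
grasp_force: 0.0
```

Call:
arm_command --deltas '[[[-1, 0.5, 3.0, 0, 0], [-1, 0, 0, 0, 0], [-1, 0, 0, 0, 0]]]'

```text
t: 16.3
position: [0.6368, 0.0738, 0.254]
eef_rot: [3.136, 0.176, -0.001]
contact_force: [0.1, -0.7, -0.1]
width: 0.0855
grasp_force: 0.0
```

```bash
cat > ck.py <<'E'
from h import *
st()
for c in ('side','scene'):
    im,d,K=snap(c,'k_%s.png'%c); X=cloud(d,K)
    m=sel(X,(.579,-.085),.091,.078,.094); P=X[m]
    r=circ(P); k=abs(np.hypot(*(P[:,:2]-r[0][:2]).T)-.0865)<.004; P=P[k]
    A=np.c_[P[:,:2]-r[0][:2],np.ones(len(P))]; print(c,'pot',r,np.round(np.linalg.lstsq(A,P[:,2],rcond=None)[0],3))
    m=sel(X,(.579,-.085),.06,.01,.05); print('inside floor z',np.nanmedian(X[m][:,2]))
for c in ('side','scene','wrist'):
    im,d,K=snap(c,'k_%s.png'%c); X=cloud(d,K); V=im.max(2)
    m=sel(X,(.666,.127),.1,.044,.054); print(c,'bask rim',circ(X[m]) if m.sum()>20 else '')
    m=sel(X,(.666,.125),.04,.068,.09)&(V<90)
    if m.any(): print('post',np.round(X[m].mean(0),4),circ(X[m],.0085),m.sum(),X[m][:,2].max())
E
python3 ck.py
```

```text
t 16.3 p [0.6368 0.0738 0.254 ] rot [ 3.136e+00  1.760e-01 -1.000e-03] F [ 0.1 -0.7 -0.1] w 0.0855 g 0.0 q [-0.06  0.55  1.39 -0.    1.2   1.4 ]
side pot (array([ 0.5778, -0.0857,  0.0838]), 1360, 0.0017) [-0.01   0.002  0.089]
inside floor z nan
scene pot (array([ 0.5799, -0.0867,  0.0835]), 776, 0.0013) [-0.01  -0.014  0.088]
inside floor z nan
side bask rim (array([0.6653, 0.1271, 0.0684]), 494, 0.0014)
post [0.6647 0.1245 0.0748] (array([0.6666, 0.1307]), 34, 0.0016) 34 0.07952110201621587
scene bask rim (array([0.6682, 0.1257, 0.0691]), 147, 0.0013)
wrist bask rim (array([0.6674, 0.1285, 0.068 ]), 3523, 0.0015)
post [0.6673 0.1276 0.0767] (array([0.6684, 0.1338]), 261, 0.0025) 261 0.0787900035419835
  return np.nanmean(a, axis, out=out, keepdims=keepdims)
```

View pics/k_side.png

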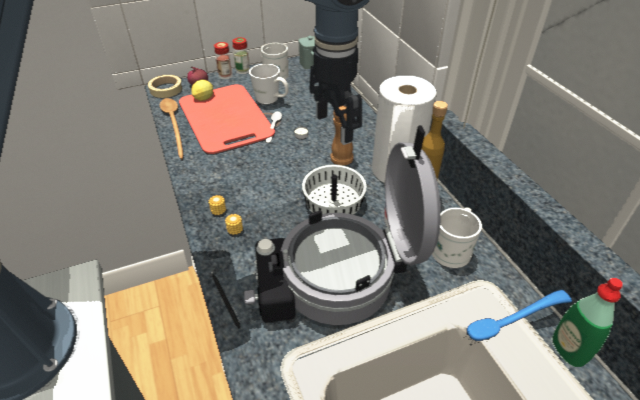

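The pot is seated level in the well (side view (335,255)). The basket with its post is at (335,187).

Call:
arm_command --deltas '[[[-1, 1.5, 2.6, -2, 0], [-1, 1.5, 2.7, -3, 0], [-1, 0, 0, -4, 0], [-1, 0, 0, -2, 0], [-1, 0, 0, 0, 0]]]' --squeeze 60

```text
t: 17.05
position: [0.6645, 0.1252, 0.1401]
eef_rot: [-3.137, -0.172, 0.013]
contact_force: [-0.2, -1.0, 0.3]
width: 0.0856
grasp_force: 0.0
```

```bash
python3 - <<'E'
from h import *
st()
for c in ('side','wrist'):
    im,d,K=snap(c); X=cloud(d,K); V=im.max(2)
    m=sel(X,(.666,.127),.03,.068,.09)&(V<90)
    if m.any(): print('post',np.round(X[m].mean(0),4),m.sum())
E
```

```text
t 17.05 p [0.6645 0.1252 0.1401] rot [-3.137 -0.172  0.013] F [-0.2 -1.   0.3] w 0.0856 g 0.0 q [ 0.02  0.73  1.38 -0.    1.04  1.48]
post [0.6647 0.1249 0.075 ] 36
post [0.67   0.1284 0.0781] 604
```

Call:
arm_command --deltas '[[[-1, 0.3, 0.2, -3, 0], [-1, 0, 0, -3, 0], [-1, 0, 0, -1.5, 0], [-1, 0, 0, 0, 0]]]'

```text
t: 17.55
position: [0.6695, 0.1276, 0.0684]
eef_rot: [-3.137, -0.172, 0.004]
contact_force: [0.4, 0.4, 0.6]
width: 0.0852
grasp_force: 0.0
```

Call:
arm_command --deltas '[[[1, 0, 0, 0, 0], [1, 0, 0, 0, 0], [1, 0, 0, 0, 0], [1, 0, 0, 0, 0], [1, 0, 0, 0, 0]]]'

```text
t: 18.05
position: [0.6705, 0.1282, 0.0701]
eef_rot: [3.137, 0.174, 0.002]
contact_force: [-2.0, -0.1, 5.6]
width: 0.0132
grasp_force: 60.1
```

Call:
arm_command --deltas '[[[1, 0, 0, 0, 0], [1, 0, 0, 0, 0], [1, 0, 0, 2, 0], [1, 0, 0, 4, 0], [1, 0, 0, 4, 0]]]'

```text
t: 18.55
position: [0.6688, 0.1281, 0.1681]
eef_rot: [-3.137, -0.173, 0.007]
contact_force: [0.7, 0.0, -1.7]
width: 0.0127
grasp_force: 58.5
```

Call:
arm_command --deltas '[[[1, 0, 0, 4, 0], [1, 0, 0, 0, 0], [1, 0, 0, 0, 0]]]'

```text
t: 18.85
position: [0.67, 0.1282, 0.2095]
eef_rot: [3.137, 0.173, 0.001]
contact_force: [-0.1, -0.0, -1.2]
width: 0.0126
grasp_force: 58.5
```

```bash
cat > bk.py <<'E'
from h import *
st(); p=np.array(telemetry.state()['position'])
for c in ('side','scene'):
    im,d,K=snap(c,'b_%s.png'%c); X=cloud(d,K)
    m=sel(X,p,.085,p[2]-.04,p[2]-.005); P=X[m]; P=P[np.hypot(*(P[:,:2]-p[:2]).T)>.055]
    if len(P)<30: print(len(P)); continue
    z=np.percentile(P[:,2],97); Q=P[P[:,2]>z-.01]; r=circ(Q,.0695); R=circ(Q)
    A=np.c_[Q[:,:2]-r[0][:2],np.ones(len(Q))]
    print(c,'rim z',z,r,R,np.round(np.linalg.lstsq(A,Q[:,2],rcond=None)[0],3))
E
python3 bk.py
```

```text
t 18.85 p [0.67   0.1282 0.2095] rot [3.137e+00 1.730e-01 1.000e-03] F [-0.1 -0.  -1.2] w 0.0126 g 58.5 q [ 0.03  0.65  1.32 -0.    1.17  1.49]
side rim z 0.19084308563582164 (array([0.665, 0.127]), 566, 0.0017) (array([0.6647, 0.1268, 0.0681]), 566, 0.0013) [-0.001 -0.005  0.187]
scene rim z 0.19039965104498954 (array([0.6662, 0.1255]), 331, 0.0018) (array([0.6655, 0.1258, 0.068 ]), 331, 0.0014) [ 0.003 -0.005  0.187]
```

Call:
arm_command --deltas '[[[1, -2, -1.2, 1.0, 0], [1, -2.7, -2, 1.0, 0], [1, -2.5, -3, 0, 0], [1, -1.5, -4, 0, 0], [1, 0, -4, 0, 0]]]'

```text
t: 19.45
position: [0.5788, -0.0137, 0.2267]
eef_rot: [-3.134, -0.176, 0.013]
contact_force: [1.3, -0.1, -0.7]
width: 0.0124
grasp_force: 58.6
```

Call:
arm_command --deltas '[[[1, 0, -4, 0, 0], [1, 0, -2, 0, 0], [1, 0, -1, 0, 0], [1, 0, 0, 0, 0], [1, 0, 0, 0, 0]]]'

```text
t: 19.95
position: [0.5825, -0.0828, 0.2281]
eef_rot: [-3.135, -0.174, 0.004]
contact_force: [0.5, 0.7, -2.2]
width: 0.0126
grasp_force: 58.6
```

```bash
python3 bk.py
```

```text
t 19.95 p [ 0.5825 -0.0828  0.2281] rot [-3.135 -0.174  0.004] F [ 0.5  0.7 -2.2] w 0.0126 g 58.6 q [-0.33  0.51  1.55  0.    1.08  1.13]
side rim z 0.2094399540471526 (array([ 0.5777, -0.0838]), 773, 0.0017) (array([ 0.5772, -0.0842,  0.0682]), 773, 0.0013) [-0.006 -0.006  0.206]
scene rim z 0.21083387849311114 (array([ 0.5794, -0.0845]), 640, 0.0018) (array([ 0.5794, -0.0847,  0.068 ]), 640, 0.0013) [-0.003 -0.006  0.207]
```

Call:
arm_command --deltas '[[[1, 0, -0.2, -3, 0], [1, 0, 0, -4, 0], [1, 0, 0, -3, 0], [1, 0, 0, -1.5, 0], [1, 0, 0, 0, 0]]]'

```text
t: 20.55
position: [0.5814, -0.0839, 0.1117]
eef_rot: [-3.134, -0.176, 0.009]
contact_force: [-0.6, 0.3, -1.1]
width: 0.013
grasp_force: 58.6
```

Call:
arm_command --deltas '[[[1, 0, 0, -0.6, 0], [1, 0, 0, -0.6, 0], [1, 0, 0, 0, 0]]]'

```text
t: 20.85
position: [0.584, -0.0859, 0.1028]
eef_rot: [3.136, 0.174, 0.003]
contact_force: [-0.2, 0.0, -1.8]
width: 0.0126
grasp_force: 58.7
```

Call:
arm_command --deltas '[[[1, 0, 0, -0.4, 0], [1, 0, 0, 0, 0], [0, 0, 0, 0, 0], [-0.2, 0, 0, 0, 0], [-0.2, 0, 0, 0, 0]]]'

```text
t: 21.35
position: [0.5831, -0.0858, 0.0984]
eef_rot: [-3.137, -0.173, -0.0]
contact_force: [-0.2, -0.3, 0.0]
width: 0.0514
grasp_force: 0.0
```

Call:
arm_command --deltas '[[[-0.2, 0, 0, 3, 0], [-0.5, 0, 0, 4, 0], [-1, -2, 3, 4, 0], [-1, -4, 3, 0, 0], [-1, -3, 4, 0, 0]]]'

```text
t: 21.85
position: [0.4936, 0.0121, 0.2065]
eef_rot: [3.136, 0.17, 0.003]
contact_force: [0.2, 1.0, -0.0]
width: 0.085
grasp_force: 0.0
```

Call:
arm_command --deltas '[[[-1, -3, 4, 0, 0], [-1, -1, 4, 0, 0], [-1, -1, 4, 0, 0], [-1, 0, 0, 0, 0], [-1, 0, 0, 0, 0]]]'

```text
t: 22.35
position: [0.4442, 0.1327, 0.2054]
eef_rot: [3.136, 0.178, 0.0]
contact_force: [0.7, -1.3, 0.5]
width: 0.0853
grasp_force: 0.0
```

```bash
cat > corn.py <<'E'
from h import *
import sys
def yel(im): 
    h=cv2.cvtColor(im,cv2.COLOR_RGB2HSV); return (h[...,0]>15)&(h[...,0]<35)&(h[...,1]>110)&(h[...,2]>90)
def corns(c,b=None):
    im,d,K=snap(c,'c_%s.png'%c); X=cloud(d,K); m=(yel(im)&(X[...,2]>.008)&(X[...,2]<.12)&(X[...,0]>.3)&(X[...,0]<.75)&(abs(X[...,1])<.45)).astype(np.uint8)
    m=cv2.morphologyEx(m,cv2.MORPH_CLOSE,np.ones((5,5)))
    n,l,s,_=cv2.connectedComponentsWithStats(m)
    for i in range(1,n):
        if s[i,4]>60:
            P=X[l==i]; P=P[~np.isnan(P[:,0])]; P=P[P[:,2]>.008]; zt=np.percentile(P[:,2],95); T=P[P[:,2]>zt-.006]
            print(c,'corn px',s[i].tolist(),'top',np.round((T.min(0)+T.max(0))/2,4),'mean',np.round(T.mean(0),4),'ext',np.round(np.ptp(P,axis=0),3),len(T))
    return im,X
E
python3 - <<'E'
from corn import *
st(); corns('wrist'); im,X=corns('side')
m=sel(X,(.579,-.085),.075,.070,.083); P=X[m]; P=P[np.hypot(P[:,0]-.579,P[:,1]+.085)>.06]; print('bask rim',circ(P,.0695),np.round(np.percentile(P[:,2],[50,95]),4))
m=sel(X,(.579,-.085),.03,.095,.112); print('post',np.round(X[m].mean(0),4),X[m][:,2].max())
E
```

```text
t 22.35 p [0.4442 0.1327 0.2054] rot [3.136 0.178 0.   ] F [ 0.7 -1.3  0.5] w 0.0853 g 0.0 q [ 0.05  0.39  1.88 -0.    0.88  1.51]
wrist corn px [307, 173, 39, 44, 1135] top [0.4331 0.1283 0.0331] mean [0.4345 0.1287 0.0335] ext [0.034 0.034 0.026] 966
wrist corn px [222, 185, 43, 44, 1193] top [0.4142 0.2001 0.0328] mean [0.4156 0.1997 0.0335] ext [0.035 0.034 0.028] 938
wrist corn px [0, 212, 21, 12, 118] top [0.3734 0.4213 0.0104] mean [0.373  0.4212 0.0097] ext [0.011 0.017 0.005] 114
side corn px [209, 195, 16, 18, 232] top [0.4125 0.2003 0.0334] mean [0.4121 0.1979 0.0335] ext [0.033 0.037 0.028] 128
side corn px [225, 214, 17, 19, 253] top [0.4319 0.128  0.034 ] mean [0.4312 0.126  0.0335] ext [0.033 0.037 0.03 ] 146
bask rim (array([ 0.5787, -0.0889]), 978, 0.0022) [0.077  0.0822]
post [ 0.5791 -0.0906  0.1048] 0.10957025593947527
```

View pics/c_side.png

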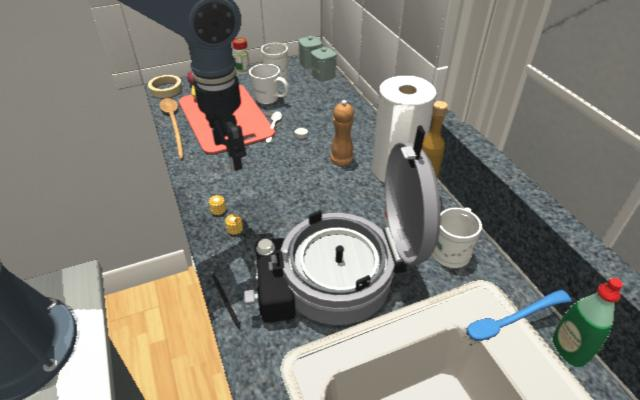

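View pics/c_wrist.png

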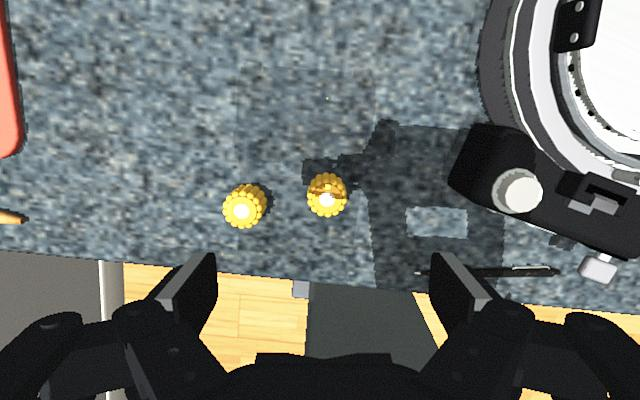

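Two corn pieces only, at wrist px (327,195) and (243,207); the basket sits inside the pot. Checking the camera mount's overhang before choosing drop spots.

```bash
python3 - <<'E'
from h import *
K=optics.get_calibration('wrist'); C=-np.array(K['R']).T@np.array(K['t']); print(C-np.array(telemetry.state()['position']), np.array(K['R'])[2])
im,d,K=snap('side'); X=cloud(d,K)
m=sel(X,(.70,-.11),.12,.13,.30); P=X[m]
for y in (-.19,-.15,-.11,-.07,-.03):
    Q=P[abs(P[:,1]-y)<.01]
    for z in (.14,.2,.26):
        S=Q[abs(Q[:,2]-z)<.01]
        if len(S): print(y,z,S[:,0].min())
E
```

```text
[0.06524764 0.00765616 0.12114099] [-0.25781254 -0.02872778 -0.96576778]
-0.19 0.14 0.6611014793880381
-0.19 0.26 0.6645305536340042
-0.15 0.14 0.6992555860600417
-0.15 0.2 0.7070372320740931
-0.11 0.14 0.7103174722375402
-0.11 0.2 0.7128988813721953
-0.07 0.14 0.7168473984673948
-0.07 0.2 0.7227922798097356
-0.03 0.14 0.6984448344383923
-0.03 0.2 0.7184058793010739
-0.03 0.26 0.7034382975091221
```

Call:
arm_command --deltas '[[[-0.4, -1.1, -0.5, -3, 0], [-0.4, 0, 0, -4, 0], [-0.4, 0, 0, -4, 0], [-0.4, 0, 0, -3, 0], [-0.4, 0, 0, 0, 0]]]' --squeeze 25

```text
t: 23.0
position: [0.432, 0.1255, 0.0622]
eef_rot: [-3.137, -0.169, 0.012]
contact_force: [-0.7, 0.5, 0.9]
width: 0.0597
grasp_force: 0.0
```

```bash
python3 - <<'E'
from corn import *
st(); corns('side')
E
```

```text
t 23.0 p [0.432  0.1255 0.0622] rot [-3.137 -0.169  0.012] F [-0.7  0.5  0.9] w 0.0597 g 0.0 q [ 0.03  0.66  2.01 -0.    0.48  1.5 ]
side corn px [209, 195, 17, 18, 208] top [0.4175 0.1571 0.0705] mean [0.4173 0.157  0.0704] ext [0.031 0.064 0.074] 13
side corn px [225, 215, 17, 19, 133] top [0.4225 0.1177 0.0422] mean [0.4221 0.1255 0.034 ] ext [0.031 0.048 0.046] 53
```

Call:
arm_command --deltas '[[[-0.4, 0.1, 0.2, -2, 0], [-0.4, 0, 0, -1.3, 0], [-0.4, 0, 0, 0, 0], [1, 0, 0, 0, 0], [1, 0, 0, 0, 0]]]'

```text
t: 23.55
position: [0.4356, 0.1288, 0.0339]
eef_rot: [3.137, 0.173, 0.005]
contact_force: [-1.2, -1.7, 9.2]
width: 0.0332
grasp_force: 24.1
```

Call:
arm_command --deltas '[[[1, 0, 0, 0, 0], [1, 0, 0, 0, 0], [1, 0, 0, 0, 0]]]'

```text
t: 23.85
position: [0.4356, 0.1288, 0.034]
eef_rot: [3.136, 0.174, 0.005]
contact_force: [0.0, -2.1, 5.0]
width: 0.0328
grasp_force: 24.3
```

Call:
arm_command --deltas '[[[1, 0, 0, 2, 0], [1, 0, 0, 4, 0], [1, 0, 0, 4, 0], [1, 0.5, -1, 4, 0], [1, 1.5, -3, 2, 0]]]'

```text
t: 24.35
position: [0.4541, 0.0902, 0.1964]
eef_rot: [-3.136, -0.179, -0.007]
contact_force: [0.6, -0.5, -0.2]
width: 0.0335
grasp_force: 25.0
```

Call:
arm_command --deltas '[[[1, 2, -4, 0, 0], [1, 2, -4, 0, 0], [1, 2, -4, 0, 0], [1, 2, -4, 0, 0], [1, 1.1, -1.9, 0, 0]]]'

```text
t: 24.85
position: [0.5475, -0.0938, 0.1939]
eef_rot: [3.135, 0.169, 0.006]
contact_force: [0.8, 0.8, -1.3]
width: 0.0331
grasp_force: 25.1
```

Call:
arm_command --deltas '[[[1, 0, 0, 0, 0], [1, 0, 0, 0, 0]]]'

```text
t: 25.05
position: [0.5448, -0.0899, 0.1928]
eef_rot: [-3.136, -0.172, 0.001]
contact_force: [-1.0, 0.1, -0.8]
width: 0.0333
grasp_force: 25.1
```

Call:
arm_command --deltas '[[[1, 0.2, 0, -4, 0], [1, 0, 0, -4, 0], [1, 0, 0, -2.5, 0], [1, 0, 0, -1.0, 0], [1, 0, 0, 0, 0]]]'

```text
t: 25.55
position: [0.5461, -0.0885, 0.0766]
eef_rot: [-3.135, -0.175, 0.005]
contact_force: [0.5, -0.6, -0.2]
width: 0.033
grasp_force: 25.1
```

Call:
arm_command --deltas '[[[1, 0, 0, -0.6, 0], [1, 0, 0, 0, 0], [1, 0, 0, 0, 0]]]'

```text
t: 25.85
position: [0.5482, -0.0901, 0.0724]
eef_rot: [3.136, 0.174, 0.003]
contact_force: [0.3, -0.4, -0.4]
width: 0.033
grasp_force: 25.1
```

Call:
arm_command --deltas '[[[1, 0, 0, -0.4, 0], [0.1, 0, 0, 0, 0], [-0.12, 0, 0, 0, 0], [-0.12, 0, 0, 0, 0], [-0.12, 0, 0, 2, 0]]]'

```text
t: 26.35
position: [0.5459, -0.0895, 0.0857]
eef_rot: [-3.135, -0.173, 0.008]
contact_force: [0.8, 0.1, 0.4]
width: 0.0478
grasp_force: 0.0
```

Call:
arm_command --deltas '[[[-0.12, 0, 0, 3, 0], [-0.4, 0, 0, 4, 0], [-0.4, -1.2, 2.6, 4, 8], [-0.4, -1.2, 2.6, 0, 8], [-0.4, -1.2, 2.6, 0, 8]]]'

```text
t: 26.85
position: [0.512, -0.0116, 0.1992]
eef_rot: [3.028, 0.829, 0.006]
contact_force: [-0.9, 0.1, -1.4]
width: 0.0598
grasp_force: 0.0
```

Call:
arm_command --deltas '[[[-0.4, -1.2, 2.6, 0, 8], [-0.4, -1.2, 2.6, 0, 8], [-0.4, -1.2, 2.6, 0, 8], [-0.4, -1.2, 2.6, 0, 8], [-0.4, -1.2, 2.6, 0, 8]]]'

```text
t: 27.35
position: [0.4509, 0.1189, 0.1975]
eef_rot: [2.563, 1.816, 0.0]
contact_force: [-0.0, -0.0, 0.0]
width: 0.0602
grasp_force: 0.0
```

Call:
arm_command --deltas '[[[-0.4, -1.2, 2.6, 0, 8], [-0.4, -1.2, 2.6, 0, 8], [-0.4, -1.4, 3, 0, 8], [-0.4, 0, 0, 0, 2], [-0.4, 0, 0, 0, 0]]]'

```text
t: 27.85
position: [0.413, 0.2008, 0.1975]
eef_rot: [2.093, 2.343, 0.0]
contact_force: [-0.1, -1.4, -0.2]
width: 0.0599
grasp_force: 0.0
```

```bash
python3 - <<'E'
from corn import *
st(); corns('wrist'); corns('side')
E
```

```text
t 27.85 p [0.413  0.2008 0.1975] rot [2.093 2.343 0.   ] F [-0.1 -1.4 -0.2] w 0.0599 g 0.0 q [ 0.21  0.4   1.9  -0.    0.85  0.1 ]
wrist corn px [302, 161, 42, 45, 1185] top [0.4133 0.2011 0.0332] mean [0.4129 0.2021 0.0336] ext [0.034 0.034 0.027] 1044
side corn px [209, 195, 16, 19, 239] top [0.4126 0.2003 0.0334] mean [0.4123 0.1978 0.0333] ext [0.033 0.036 0.029] 132
```

View pics/c_side.png

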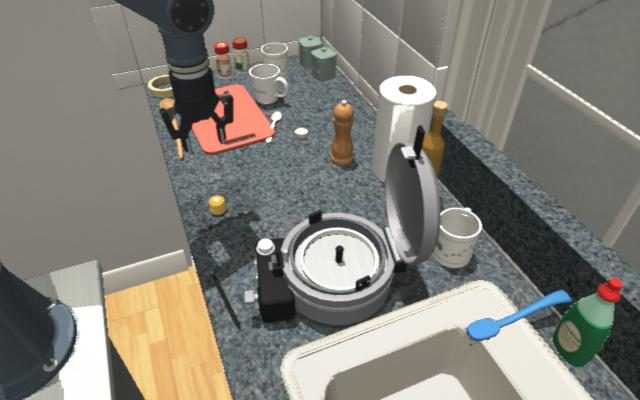

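Call:
arm_command --deltas '[[[-0.4, 0, 0, -4, 0], [-0.4, 0, 0, -4, 0], [-0.4, 0, 0, -4, 0], [-0.4, 0, 0, -4, 0], [-0.4, 0, 0, 0, 0]]]'

```text
t: 28.45
position: [0.4108, 0.1984, 0.0324]
eef_rot: [-2.094, -2.333, 0.015]
contact_force: [0.1, -0.4, 0.6]
width: 0.0598
grasp_force: 0.0
```

Call:
arm_command --deltas '[[[-0.4, 0, 0, 0, 0], [1, 0, 0, -0.3, 0], [1, 0, 0, 0, 0], [1, 0, 0, 0, 0], [1, 0, 0, 0, 0]]]'

```text
t: 28.95
position: [0.415, 0.2002, 0.0366]
eef_rot: [2.093, 2.339, 0.006]
contact_force: [0.3, -1.1, 8.3]
width: 0.0333
grasp_force: 24.8
```

Call:
arm_command --deltas '[[[1, 0, 0, 2, 0], [1, 0, 0, 4, 0], [1, 0, 0, 4, 0], [1, 0, 0, 4, 0], [1, 1, -1.5, 2, 0]]]'

```text
t: 29.45
position: [0.4234, 0.1861, 0.1987]
eef_rot: [2.09, 2.341, 0.008]
contact_force: [1.0, 0.2, -1.1]
width: 0.0331
grasp_force: 25.0
```

Call:
arm_command --deltas '[[[1, 2.7, -4, 0, 0], [1, 2.7, -4, 0, 0], [1, 2.7, -4, 0, 0], [1, 2.7, -4, 0, 0], [1, 2.7, -4, 0, 0]]]'

```text
t: 29.95
position: [0.5592, -0.0166, 0.196]
eef_rot: [2.094, 2.339, 0.002]
contact_force: [0.6, -0.6, -0.4]
width: 0.033
grasp_force: 25.0
```

Call:
arm_command --deltas '[[[1, 2.6, -3.5, 0, 0], [1, 0, 0, 0, 0], [1, 0, 0, 0, 0]]]'

```text
t: 30.25
position: [0.5845, -0.0508, 0.1953]
eef_rot: [2.097, 2.338, 0.001]
contact_force: [-0.6, 0.0, -0.0]
width: 0.0332
grasp_force: 25.0
```

```bash
python3 - <<'E'
from corn import *
st()
for c in ('scene','wrist'): corns(c)
E
```

```text
t 30.25 p [ 0.5845 -0.0508  0.1953] rot [2.097e+00 2.338e+00 1.000e-03] F [-0.6  0.  -0. ] w 0.0332 g 25.0 q [-0.28  0.55  1.59  0.    1.   -0.39]
```

View pics/c_wrist.png

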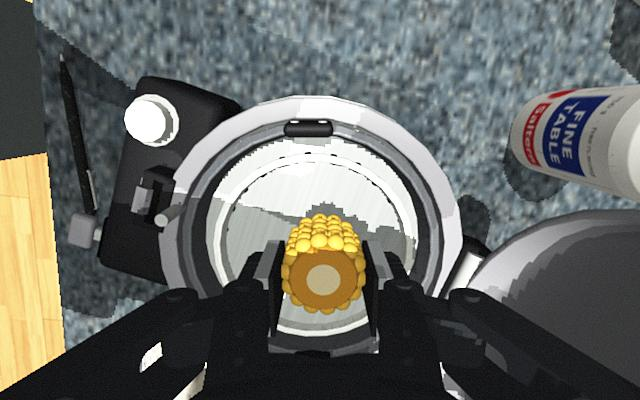

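Corn B is held at (322,270), over the left half of the basket. Lower and release.

Call:
arm_command --deltas '[[[1, 0.3, 0, -4, 0], [1, 0, 0, -4, 0], [1, 0, 0, -2.5, 0], [1, 0, 0, -1.0, 0], [1, 0, 0, 0, 0]]]'

```text
t: 30.85
position: [0.5862, -0.0486, 0.0785]
eef_rot: [-2.092, -2.34, 0.002]
contact_force: [-0.4, 0.0, 0.3]
width: 0.0328
grasp_force: 25.0
```

Call:
arm_command --deltas '[[[1, 0, 0, -0.4, 0], [1, 0, 0, 0, 0], [1, 0, 0, 0, 0]]]'

```text
t: 31.15
position: [0.5883, -0.0501, 0.0767]
eef_rot: [2.094, 2.339, 0.002]
contact_force: [-0.4, -0.5, 0.2]
width: 0.0331
grasp_force: 25.0
```

Call:
arm_command --deltas '[[[1, 0, 0, -0.4, 0], [0.1, 0, 0, 0, 0], [-0.12, 0, 0, 0, 0], [-0.12, 0, 0, 0, 0], [-0.12, 0, 0, 2, 0]]]'

```text
t: 31.65
position: [0.5857, -0.0496, 0.0894]
eef_rot: [-2.092, -2.337, 0.004]
contact_force: [-0.6, 0.3, 1.2]
width: 0.0479
grasp_force: 0.0
```

Call:
arm_command --deltas '[[[-0.12, 0, 0, 3, 0], [-0.4, 0, 0, 4, 0], [-0.4, -3, 1, 4, 0], [-0.4, -3, 1, 4, 0], [-0.4, -3, 1, 4, 0]]]'

```text
t: 32.15
position: [0.4981, -0.0203, 0.2804]
eef_rot: [-2.096, -2.34, -0.0]
contact_force: [0.3, -0.8, 1.2]
width: 0.0599
grasp_force: 0.0
```

Call:
arm_command --deltas '[[[-1, -1, -1.3, 0, -8], [-1, -1, -1.4, 0, -8], [-1, -1, -1.4, 0, -8], [-1, 0, -1.4, 0, -8], [-1, 0, -1.4, 0, -8]]]'

```text
t: 32.65
position: [0.4689, -0.09, 0.2794]
eef_rot: [2.774, 1.474, 0.001]
contact_force: [0.4, -1.0, 0.4]
width: 0.0854
grasp_force: 0.0
```

Call:
arm_command --deltas '[[[-1, 0, 0, 0, -8], [-1, 0, 0, 0, -8], [-1, 0, 0, 0, -8], [-1, 0, 0, 0, -8], [-1, 0, 0, 0, -8]]]'

```text
t: 33.15
position: [0.4693, -0.0896, 0.2791]
eef_rot: [3.111, 0.437, 0.0]
contact_force: [-0.1, 0.1, 1.1]
width: 0.0853
grasp_force: 0.0
```

Call:
arm_command --deltas '[[[-1, 0, 0, 0, -8], [-1, 0, 0, 0, -8], [-1, 0, 0, 0, -8], [-1, 0, 0, 0, -4.4], [-1, 0, 0, 0, 0]]]'

```text
t: 33.65
position: [0.4693, -0.0896, 0.2791]
eef_rot: [-3.124, 0.33, -0.0]
contact_force: [-0.5, 0.1, -0.1]
width: 0.0851
grasp_force: 0.0
```

```bash
cat > fin.py <<'E'
from corn import *
st()
for c in ('wrist','scene','side'):
    im,X=corns(c)
    m=sel(X,(.579,-.085),.091,.080,.094); P=X[m]; print('pot rim',circ(P)) 
    m=sel(X,(.579,-.085),.075,.065,.085); P=X[m]; P=P[np.hypot(P[:,0]-.579,P[:,1]+.085)>.06]; print('bask',circ(P,.0695),np.round(np.percentile(P[:,2],[50,95]),4))
    m=sel(X,(.579,-.085),.03,.095,.112); print('post',np.round(X[m].mean(0),4),m.sum())
    m=sel(X,(.70,-.11),.03,.32,.37); print('tab',np.round(X[m].mean(0),4),m.sum())
E
python3 fin.py
```

```text
t 33.65 p [ 0.4693 -0.0896  0.2791] rot [-3.124  0.33  -0.   ] F [-0.5  0.1 -0.1] w 0.0851 g 0.0 q [-0.42  0.29  1.76  0.    1.09  1.36]
pot rim (array([ 0.5788, -0.0843,  0.0815]), 5943, 0.0027)
bask (array([ 0.5804, -0.0865]), 6175, 0.0038) [0.0721 0.0834]
post [ 0.5811 -0.0877  0.1068] 367
tab [nan nan nan] 0
pot rim (array([ 0.5796, -0.0867,  0.082 ]), 1035, 0.0027)
bask (array([ 0.5808, -0.0905]), 734, 0.0025) [0.0774 0.0842]
post [ 0.5822 -0.0923  0.1051] 53
tab [ 0.6951 -0.1194  0.3403] 139
pot rim (array([ 0.5781, -0.0859,  0.0829]), 1623, 0.0023)
bask (array([ 0.5785, -0.0891]), 1287, 0.0024) [0.0758 0.0829]
post [ 0.579  -0.0904  0.1043] 70
tab [ 0.6911 -0.1166  0.3395] 197fin.py:8: RuntimeWarning: Mean of empty slice.
  m=sel(X,(.70,-.11),.03,.32,.37); print('tab',np.round(X[m].mean(0),4),m.sum())
  ret = um.true_divide(
```

View pics/c_wrist.png

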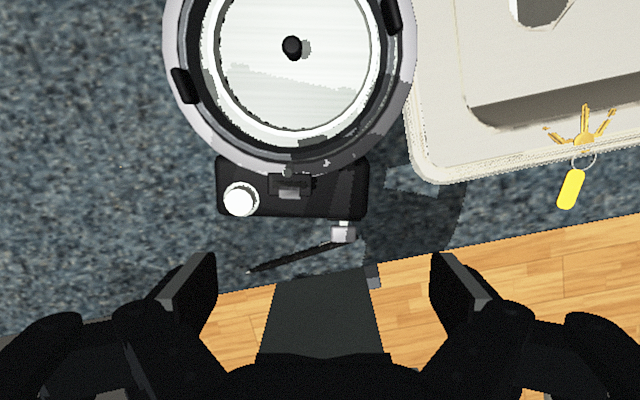

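No corn is visible inside at (300,60), just a bright disc. Checking depth there.

```bash
python3 - <<'E'
from corn import *
im,d,K=snap('wrist'); X=cloud(d,K)
for v in (20,50,80,110):
  print(v,[(u,np.round(X[v,u],3).tolist(),im[v,u].tolist()) for u in (240,270,330,350)])
m=sel(X,(.579,-.085),.06,-.1,.2); print(np.nanpercentile(X[m][:,2],[0,5,25,50,75,95,100]), m.sum())
cv2.imwrite('pics/cz.png',cv2.resize(im[0:190,150:430,::-1],None,fx=2.5,fy=2.5,interpolation=cv2.INTER_CUBIC))
for c in('scene','side','wrist'): find(c,['corn_0','basket'],4)
E
```

```text
20 [(240, [0.616, -0.048, 0.07], [238, 242, 238]), (270, [0.61, -0.073, 0.07], [243, 247, 243]), (330, [0.6, -0.123, 0.071], [242, 245, 242]), (350, [0.596, -0.139, 0.071], [241, 244, 241])]
50 [(240, [0.593, -0.042, 0.07], [238, 242, 238]), (270, [0.588, -0.067, 0.069], [243, 245, 242]), (330, [0.577, -0.118, 0.07], [247, 249, 246]), (350, [0.573, -0.135, 0.07], [246, 248, 244])]
80 [(240, [0.569, -0.035, 0.07], [227, 230, 225]), (270, [0.563, -0.061, 0.072], [231, 235, 230]), (330, [0.552, -0.113, 0.07], [246, 248, 245]), (350, [0.549, -0.13, 0.07], [245, 248, 245])]
110 [(240, [0.543, -0.031, 0.083], [255, 255, 255]), (270, [0.538, -0.055, 0.07], [230, 234, 228]), (330, [0.527, -0.108, 0.07], [223, 228, 223]), (350, [0.524, -0.125, 0.081], [252, 253, 253])]
[0.06758308 0.06919278 0.06992978 0.07045307 0.07099407 0.07196893
 0.10944506] 14489
scene basket [ 0.6178 -0.1435  0.0853] 0.7
scene basket [ 0.5702 -0.0529  0.0779] 0.57
scene basket [ 0.4664 -0.0107  0.0867] 0.47
scene basket [ 0.4071 -0.1013  0.0663] 0.26
side basket [ 0.5757 -0.066   0.0808] 0.66
wrist basket [ 0.5736 -0.0714  0.0777] 0.62
```

View pics/cz.png

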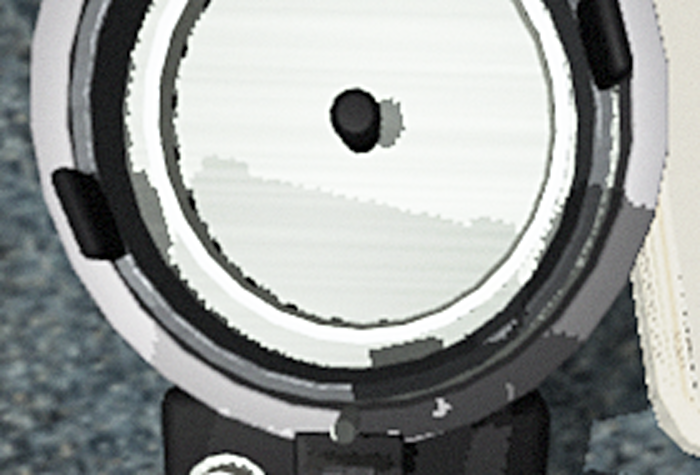

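The depth reads a flat disc at z ≈ 0.070, which the fingertips passed through without contact at tip z ≈ 0.05. So it is only a rendered surface; the corn tops (≈0.065) lie hidden beneath it. Both pieces were held firmly until release in the basket. Now the lid.

Call:
arm_command --deltas '[[[-1, 0, 0, 4, 0], [-1, 0, 0, 4, 0], [-1, 0, 0, 4, 0], [-1, 2, 0, 3, 0], [-1, 4, -0.3, 0, 0]]]' --squeeze 30

```text
t: 34.65
position: [0.5302, -0.0928, 0.4354]
eef_rot: [3.121, -0.33, 0.016]
contact_force: [0.3, -0.8, 0.7]
width: 0.0857
grasp_force: 0.0
```

Call:
arm_command --deltas '[[[-1, 4, -0.3, 0, 0], [-1, 4, -0.3, 0, 0], [-1, 4, -0.4, 0, 0], [-1, 4, -0.4, 0, 0], [-1, 1, -0.3, 0, 0]]]'

```text
t: 35.15
position: [0.7025, -0.1098, 0.4266]
eef_rot: [-3.124, 0.329, 0.001]
contact_force: [0.1, 0.3, 0.0]
width: 0.0851
grasp_force: 0.0
```

Call:
arm_command --deltas '[[[-1, 0, 0, 0, 0], [-1, 0, 0, 0, 0]]]'

```text
t: 35.35
position: [0.6988, -0.1095, 0.4284]
eef_rot: [-3.124, 0.33, 0.003]
contact_force: [-0.6, 1.0, -0.2]
width: 0.0852
grasp_force: 0.0
```

```bash
python3 - <<'E'
from h import *
st(); 
for c in ('wrist','side'):
    im,d,K=snap(c); X=cloud(d,K); m=sel(X,(.70,-.11),.04,.335,.36); print(c,np.round(X[m].mean(0),4),m.sum(),X[m].min(0) if m.any() else '',X[m].max(0) if m.any() else '')
E
```

```text
t 35.35 p [ 0.6988 -0.1095  0.4284] rot [-3.124e+00  3.300e-01  3.000e-03] F [-0.6  1.  -0.2] w 0.0852 g 0.0 q [-0.31  0.53  0.95 -0.    1.66  1.47]
wrist [ 0.6969 -0.1129  0.3502] 631 [ 0.69039463 -0.12259689  0.33516016] [ 0.70090111 -0.10301081  0.35644569]
side [ 0.6915 -0.1164  0.3467] 125 [ 0.68775798 -0.12463757  0.33505035] [ 0.69878368 -0.10399026  0.35537697]
```

Call:
arm_command --deltas '[[[-1, -0.2, -0.3, -3, 0], [-1, 0, 0, -3.5, 0], [-1, 0, 0, -2, 0], [-1, 0, 0, 0, 0], [1, 0, 0, 0, 0]]]'

```text
t: 35.95
position: [0.6971, -0.1126, 0.3453]
eef_rot: [3.124, -0.331, 0.002]
contact_force: [0.3, 1.3, 1.1]
width: 0.0731
grasp_force: 0.0
```

Call:
arm_command --deltas '[[[1, 0, 0, 0, 0], [1, 0, 0, 0, 0], [1, 0, 0, 0, 0], [1, 0, 0, 0, 0], [1, 0, 0, 0, 0]]]'

```text
t: 36.45
position: [0.6975, -0.1138, 0.3454]
eef_rot: [3.122, -0.331, 0.003]
contact_force: [-1.8, -3.3, 4.9]
width: 0.019
grasp_force: 32.2
```

```bash
python3 - <<'E'
from h import *
st()
p=np.array(telemetry.state()['position'])
h=np.array([.6817,-.1075,.094]);u=np.array([-.978,.208,0])
g=p-[0,0,.003]-h; th0=np.arctan2(g[2],g@u); L=np.hypot(g[2],g@u); print(th0,L)
q=g+h
for th in np.linspace(th0,.02,19)[1:]:
    n=h+L*(np.cos(th)*u+np.array([0,0,np.sin(th)])); print(round(th,2),np.round((n-q)*100,1).tolist()); q=n
E
```

```text
t 36.45 p [ 0.6975 -0.1138  0.3454] rot [ 3.122e+00 -3.310e-01  3.000e-03] F [-1.8 -3.3  4.9] w 0.019 g 32.2 q [-0.32  0.57  1.09 -0.    1.48  1.46]
1.6382817094127184 0.24901105784732033
1.55 [-2.1, 0.7, 0.1]
1.46 [-2.2, 0.5, -0.2]
1.37 [-2.2, 0.5, -0.4]
1.28 [-2.1, 0.5, -0.5]
1.19 [-2.1, 0.4, -0.7]
1.1 [-2.0, 0.4, -0.9]
1.01 [-1.9, 0.4, -1.1]
0.92 [-1.8, 0.4, -1.3]
0.83 [-1.7, 0.4, -1.4]
0.74 [-1.5, 0.3, -1.6]
0.65 [-1.4, 0.3, -1.7]
0.56 [-1.2, 0.3, -1.8]
0.47 [-1.1, 0.2, -1.9]
0.38 [-0.9, 0.2, -2.0]
0.29 [-0.7, 0.2, -2.1]
0.2 [-0.5, 0.1, -2.2]
0.11 [-0.3, 0.1, -2.2]
0.02 [-0.1, 0.0, -2.2]
```

Call:
arm_command --deltas '[[[1, -2.1, 0.5, 0.1, 0], [1, -2.2, 0.5, -0.2, 0], [1, -2.2, 0.5, -0.4, 0], [1, -2.1, 0.5, -0.5, 0], [1, -2.1, 0.4, -0.7, 0]]]'

```text
t: 36.95
position: [0.5918, -0.0884, 0.3284]
eef_rot: [-3.124, 0.331, -0.012]
contact_force: [3.9, 0.6, -2.4]
width: 0.0191
grasp_force: 32.2
```

Call:
arm_command --deltas '[[[1, -2.0, 0.4, -0.9, 0], [1, -1.9, 0.4, -1.1, 0], [1, -1.8, 0.4, -1.3, 0], [1, -1.7, 0.4, -1.4, 0], [1, -1.5, 0.3, -1.6, 0]]]'

```text
t: 37.45
position: [0.5016, -0.0667, 0.2646]
eef_rot: [-3.118, 0.333, -0.005]
contact_force: [2.5, 8.2, 1.3]
width: 0.0195
grasp_force: 33.4
```

Call:
arm_command --deltas '[[[1, -1.4, 0.3, -1.7, 0], [1, -1.2, 0.3, -1.8, 0], [1, -1.1, 0.2, -1.9, 0], [1, -0.9, 0.2, -2.0, 0], [1, 0, 0, 0, 0]]]'

```text
t: 37.95
position: [0.4544, -0.0554, 0.1881]
eef_rot: [-3.115, 0.337, 0.003]
contact_force: [4.0, 12.3, -1.3]
width: 0.0191
grasp_force: 31.3
```

```bash
python3 - <<'E'
from h import *
st()
p=np.array(telemetry.state()['position'])
h=np.array([.6817,-.1075,.094]);u=np.array([-.978,.208,0])
g=p-[0,0,.003]-h; print(np.arctan2(g[2],g@u),np.hypot(g[2],g@u))
n=h+.246*(np.cos(.02)*u+np.array([0,0,np.sin(.02)]))+[0,0,.003]; print('to shut',n-p)
E
```

```text
t 37.95 p [ 0.4544 -0.0554  0.1881] rot [-3.115e+00  3.370e-01  3.000e-03] F [ 4.  12.3 -1.3] w 0.0191 g 31.3 q [-0.37  0.41  1.91  0.01  0.83  1.41]
0.37256777682010406 0.2502720661682793
to shut [-0.01326595 -0.00090199 -0.08618142]
```

Call:
arm_command --deltas '[[[1, -0.7, -0.2, -2.1, 0], [1, -0.5, -0.1, -2.2, 0], [1, -0.2, 0, -1.8, 0], [1, 0, 0, -0.5, 0], [1, 0, 0, 0, 0]]]' --squeeze 60

```text
t: 38.45
position: [0.438, -0.0524, 0.1225]
eef_rot: [-3.105, 0.345, 0.015]
contact_force: [7.8, 41.7, 3.1]
width: 0.0184
grasp_force: 58.5
```

Call:
arm_command --deltas '[[[1, 0, 0, -0.8, 0], [1, 0, 0, -0.6, 0], [1, 0, 0, -0.4, 0], [1, 0, 0, 0, 0]]]'

```text
t: 38.85
position: [0.4369, -0.0522, 0.1057]
eef_rot: [-3.106, 0.343, 0.017]
contact_force: [6.7, 43.4, -2.5]
width: 0.0186
grasp_force: 59.5
```

Call:
arm_command --deltas '[[[1, 0.2, 0.4, 0, 0], [1, 0, 0, -0.4, 0], [1, 0, 0, -0.4, 0], [1, 0, 0, 0, 0]]]'

```text
t: 39.25
position: [0.4371, -0.0514, 0.0995]
eef_rot: [-3.113, 0.338, 0.021]
contact_force: [-7.5, 24.8, 29.9]
width: 0.0187
grasp_force: 64.3
```

Call:
arm_command --deltas '[[[-1, 0, 0, 0.4, 0], [-1, 0, 0, 0, 0], [-1, 0, 0, 0, 0], [-1, 0, 0, 0, 0], [-1, 0, 0, 3, 0]]]'

```text
t: 39.75
position: [0.4417, -0.0584, 0.1296]
eef_rot: [-3.122, 0.332, 0.012]
contact_force: [-0.6, 0.3, 0.3]
width: 0.0851
grasp_force: 0.0
```

Call:
arm_command --deltas '[[[1, 0, 0, 4, 0], [1, -1, 0, 4, 0], [1, -1, 0, 0, 0], [1, 0, 0, 0, 0]]]'

```text
t: 40.15
position: [0.4221, -0.0586, 0.2123]
eef_rot: [-3.124, 0.332, 0.0]
contact_force: [-0.2, 0.3, 0.1]
width: 0.028
grasp_force: 0.0
```

```bash
cat > pad.py <<'E'
from h import *
st()
for c in ('side','wrist'):
    im,d,K=snap(c,'z_%s.png'%c); X=cloud(d,K)
    m=sel(X,(.445,-.052),.012,.09,.14); print(c,'tab top z',np.nanmedian(X[m][:,2]) if m.any() else None)
    hsv=cv2.cvtColor(im,cv2.COLOR_RGB2HSV)
    m=sel(X,(.46,-.006),.03,.07,.095)&(hsv[...,2]>140)&(hsv[...,1]<60);print('btn',X[m].mean(0),m.sum())
    m=sel(X,(.406,-.1),.03,.058,.072)&(hsv[...,2]>60);P=X[m];print('pad',np.round(P.mean(0),4),np.round(P.min(0),4),np.round(P.max(0),4),m.sum())
E
python3 pad.py
```

```text
t 40.15 p [ 0.4221 -0.0586  0.2123] rot [-3.124  0.332  0.   ] F [-0.2  0.3  0.1] w 0.028 g 0.0 q [-0.4   0.33  1.96 -0.    0.85  1.38]
side tab top z 0.10365244275215738
btn [ 0.46274869 -0.01039375  0.08104735] 186
pad [ 0.4064 -0.0988  0.0652] [ 0.3937 -0.1174  0.0588] [ 0.4237 -0.0828  0.069 ] 166
wrist tab top z 0.10350398018523062
btn [ 0.46475231 -0.00846377  0.08052557] 1533
pad [ 0.4078 -0.0959  0.0657] [ 0.3954 -0.1096  0.0598] [ 0.4247 -0.0817  0.0678] 779
```

Call:
arm_command --deltas '[[[1, -1.0, -2, -2, 0], [1, -0.9, -2, -2, 0], [1, 0, 0, -3.5, 0], [1, 0, 0, -3.5, 0], [1, 0, 0, 0, 0]]]'

```text
t: 40.75
position: [0.4015, -0.0975, 0.0974]
eef_rot: [-3.119, 0.332, 0.018]
contact_force: [-0.8, 0.1, 0.6]
width: -0.0002
grasp_force: 0.0
```

Call:
arm_command --deltas '[[[1, 0, 0, 0, 0], [1, 0, 0, 0, 0]]]'

```text
t: 40.95
position: [0.4049, -0.0988, 0.1027]
eef_rot: [3.124, -0.33, 0.002]
contact_force: [-0.2, 0.2, -0.3]
width: 0.0002
grasp_force: 0.0
```

Call:
arm_command --deltas '[[[1, -0.2, 0, -1.2, 0], [1, 0, 0, -0.8, 0], [1, 0, 0, -0.6, 0], [1, 0, 0, -0.5, 0], [1, 0, 0, 0, 0]]]'

```text
t: 41.45
position: [0.4027, -0.0988, 0.0745]
eef_rot: [3.122, -0.329, 0.006]
contact_force: [-6.1, 0.9, 38.0]
width: 0.0
grasp_force: 18.0
```

Call:
arm_command --deltas '[[[1, 0, 0, -0.2, 0], [1, 0, 0, 0, 0], [1, 0, 0, 0, 0]]]'

```text
t: 41.75
position: [0.4028, -0.0988, 0.074]
eef_rot: [3.121, -0.329, 0.009]
contact_force: [-7.8, -0.0, 53.0]
width: 0.0001
grasp_force: 25.4
```

Call:
arm_command --deltas '[[[1, 0, 0, 1.5, 0], [1, 0, 0, 3, 0], [1, 0, 0, 4, 0], [1, 0, -2, 4, 0], [1, 0, -3, 2, 0]]]'

```text
t: 42.25
position: [0.4032, -0.1484, 0.2181]
eef_rot: [3.122, -0.325, 0.009]
contact_force: [1.0, -1.1, -1.0]
width: -0.0002
grasp_force: 0.0
```

Call:
arm_command --deltas '[[[1, 0, -3, 0, 0], [1, 0, -3, 0, 0], [1, 0, 0, 0, 0], [1, 0, 0, 0, 0], [1, 0, 0, 0, 0]]]'

```text
t: 42.75
position: [0.4018, -0.2074, 0.2142]
eef_rot: [-3.123, 0.329, 0.001]
contact_force: [-0.1, 0.7, 0.5]
width: 0.0001
grasp_force: 0.0
```

```bash
python3 pad.py; python3 - <<'E'
from h import *
im,d,K=snap('wrist'); X=cloud(d,K)
m=sel(X,(.4645,-.0085),.010,.07,.095); print('btn top',np.nanpercentile(X[m][:,2],[50,90]))
E
```

```text
t 42.75 p [ 0.4018 -0.2074  0.2142] rot [-3.123e+00  3.290e-01  1.000e-03] F [-0.1  0.7  0.5] w 0.0001 g 0.0 q [-0.72  0.36  1.89  0.    0.89  1.06]
side tab top z None
btn [nan nan nan] 0
pad [ 0.3981 -0.0962  0.0659] [ 0.3938 -0.1069  0.063 ] [ 0.4032 -0.0834  0.0685] 35
wrist tab top z 0.1039513889403858
btn [ 0.46408604 -0.00960795  0.08123047] 1418
pad [ 0.4084 -0.0982  0.0662] [ 0.3952 -0.1181  0.0599] [ 0.4309 -0.0824  0.0712] 811
btn top [0.08452055 0.08539471]pad.py:7: RuntimeWarning: Mean of empty slice.
  m=sel(X,(.46,-.006),.03,.07,.095)&(hsv[...,2]>140)&(hsv[...,1]<60);print('btn',X[m].mean(0),m.sum())
  ret = um.true_divide(
```

View pics/z_side.png

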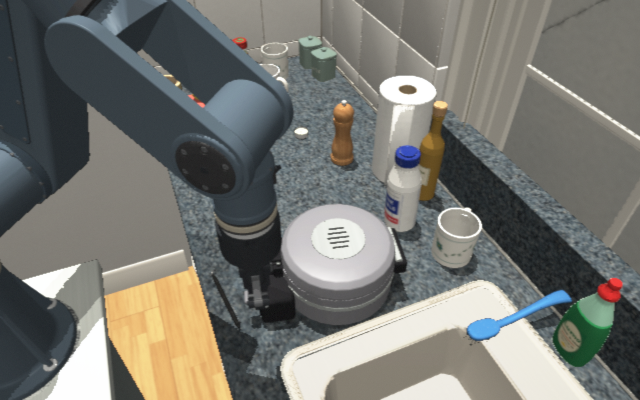

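The lid is shut and latched (338,250), the button top is back at 84.5 mm and the lever pad is back at 66 mm. The bystanders haven't moved. Handing in.

```bash
python3 -c "
from workcell import workorder; print(workorder.job_done())"
```

```text
the job is handed in; nothing more can be done
None
```

I handed the job in at about 43 s: pot, basket and both corn pieces are in the fryer, the lid is latched shut, and the start lever was pressed fully down and sprang back; the corn was never seen in the basket (a rendered surface hid it), so its place rests on each piece being gripped until release there.

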